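Roll the bar to the line under the lamp and back it with the stop

ROBOT

A 6-joint arm with a two-finger parallel gripper is mounted at the origin on the work surface. World frame = base frame: x ahead of the robot, y to its left, z up, the work surface at z = 0. Lengths are in m, angles in rad, forces in N, time in s.
With the tool pointing down it reaches from about 0.3 to 1 m from the base axis. Payload 5.1 kg.
Tool frame: the origin (TCP) lies midway between the tips of the shut fingers; the grasp point (between the pads) lies 19 mm behind it; x points along the fingers, z is the direction in which the jaws open and shut, and the axes are right-handed (so a half turn about x gives the same grasp; the last joint's range is limited). The gripper opens to 95 mm and grips with 3 to 60 N. Pads are 20 mm wide; open, the fingers measure 119 mm over their backs; the gripper's body (75 mm by 180 mm) begins 59 mm behind the grasp point.
Start: joints at [-1.237, 0.124, 1.65, -0, 1.367, -0.083], TCP at [0.263, -0.594, 0.215] pointing down, gripper open.
Joint ranges: [-2.61, 2.61], [-1.02, 2.33], [0.03, 2.71], [-1.35, 4.49], [0.32, 2.68], [-2.91, 2.91]. Speed limits (rad/s): [2.57, 2.57, 3.14, 3.14, 3.14, 3.14].

INTERFACE

Orientations are given as [roll, pitch, yaw] about the fixed x, y, z axes, in that order (R = Rz(yaw) Ry(pitch) Rx(roll)).
In Python, from workcell import arm gives the robot as it stands.
- The arm moves only by the tool move_arm, never from a script. Its argument "moves" is one flat list of numbers, 4 for each row, row after row: the shift along the tool's x, y, z in m, then the turn about the tool's x in degrees. A call has 1 to 12 rows; each row shifts and turns the commanded pose from where the row before left it, along the tool's axes as they then stand; what a row does not reach is not made up. A row lasts 1/12 s, in which the tool goes at most 41.7 mm and 7.16 degrees, less where a joint would pass 70% of its speed; a pose out of reach is approached as far as the arm can. A call is refused whole if a number of a shift passes 0.0417 or a number of a turn 7.16, either way. A call with a gripper value outside its range is refused whole. "fingers" is the closure, from -1 (fully open) to 1 (shut), so that 0 is half open, set as the call begins (left out, the last holds). The fingers move at their own pace and stop on an object; "force" is the grip in N (left out, the last holds). Time passes only in rows, so rows that do not move let the fingers close. It gives the time, the measured TCP pose, the force and the opening at its end, in the units of the state.
- arm.state(): the state, without advancing time (a new reading comes with each control period).
- arm.snapshot(name): name is "scene" or "side" or "wrist"; returns a dict with "img" (384x512x3 uint8, red, green, blue), "range_z" (384x512 float32, m along the optical axis (not along the pixel's ray), 0 where there is no reading), "K" (3x3 intrinsics, pixels), "rvec" (rotation vector, rad) and "tvec" (3), from world to camera coordinates, as OpenCV has them. Camera axes: x right, y down, z forward; pixel columns grow to the right and rows downward; lengths in m; the calibration is good to about 2 mm. A picture is of the moment at which its call begins.
- arm.job_done(): hands the job in, once; it reports no verdict.
The state is a dict: "clock": time; "qpos": joint angles; "joint_vel": joint speeds; "joint_efforts": joint torques, N m; "eef_pos": TCP position; "orientation": TCP orientation; "contact_force": force on the tool from outside, world axes, zero at the start; "torque": the same for the moment, N m; "finger_gap": finger opening in m.
Only numpy, scipy, OpenCV 4.12 (cv2) and the standard library are available. Lean on these libraries where they do the work, as an engineer would, in place of code of your own. Each camera call takes 0.05 s, during which the arm holds its last target.

TASK

Clear the white stone box off the steel plate into the shallow wooden tray, set down flat and gently; then, pushing its side lightly and never gripping or lifting it, roll the steel bar until it rests by itself along the scribed line under the lamp, without running past it. Next slide the stop, lever upright, until it touches the bar without pushing it off the line, then pull the lever fully over towards the robot. Do not bump the lamp or disturb the other things.

Things in the scene. Friction and masses are not known exactly. Their poses are not given: they have to be found in the camera images.
- mark (a point): Middle of the thin black line scribed across the fixed steel plate (top 8 mm above the bench), at the plate's top. Its frame is the plate's: x along the line, away from the robot; y along the plate, the way the bar must roll; z up. In it the line runs from x -74 to 107 mm, the plate from x -77 to 113 and y -335 to 235 mm. The plate is turned by up to 0.1 rad.
- lamp_edge (a point): Middle of the lower edge, robot's side, of the lamp head: a slab 110 mm wide (y), 125 deep (x), 24 thick over the line. 15 mm on the robot's side of mark, 177 mm above the plate; the slab runs from here away from the robot, on two 12 mm posts at x 100, y +-45 mm of mark. A vertical tool cannot reach under it; one tilted 28 to 45 degrees, fingers pointing away from the robot, can. Axes as mark.
- bar_center (a point): Centre of the loose plain steel bar: round, 36 mm in diameter, 100 mm long, about 0.4 kg, lying on the plate roughly parallel to the line, 235 to 285 mm before it (negative y of mark). Its x is the cylinder's axis; y and z turn as it rolls. Centre 18 mm above the plate. Rolls easily: a brisk push sends it on for some centimetres, a slow one for some millimetres.
- stone_box_center (a point): Centre (half-way up) of the closed white plastic stone box that stands on the plate between the bar and the line, 44 x 44 mm and 27 mm high, about 60 g. z up, x and y along its sides.
- stone_box: The same box; origin at the centre of its underside.
- tray: Shallow empty open tray of light wood, fixed to the bench, 130 (x) by 110 mm (y) outside, walls 6 mm thick and 26 mm high, floor 6 mm thick. Stands left or right of the plate (a dark wooden block full of burs, 110 mm square and 75 high, stands on the other side). Origin at the centre of its underside, z up, x and y along its sides.
- jaw_face (a point): Centre of the flat face (60 mm wide, 2 to 38 mm above the plate; this point 18 mm above it) of the sliding stop, a dark steel carriage beyond the line (positive y of mark). The face looks to -y, towards the bar, and touches it when the bar's axis is 18 mm away. Behind it a low shank, 28 mm wide, top 18 mm above the plate, stop 120 mm long in all. Axes as mark.
- jaw (a joint): How far the stop has been slid towards the line and the bar (-y of point mark), m: the face lies 120 mm minus this value from the line. Range 0 to 0.112. It takes about 2.5 N to slide and stays where it is left.
- lever_pivot (a point): Axis of the locking lever on the stop, 105 mm behind the face and 30 mm above the plate. The axis runs along y of point mark.
- lever_grip (a point): Point on the middle of the lever, 60 mm from its pivot. The lever is a bright steel bar of section 14 mm (x) by 16 mm (y), 78 mm long beyond its pivot, standing upright when open; pinch it across its 16 mm (along y of point mark) or push it. Its z points along the lever, away from the pivot. The stop can be slid by it.
- lever (a joint): Angle of the lever, rad: about 0 upright (open), grows as its end swings over towards the robot (-x of point mark) and down; stop at 1.4 (locked). It takes about 2 N at the grip point and stays where it is left.
- bar: The same steel bar as point bar_center (this origin lies on its skin and turns as it rolls; use the point).
- lamp: The lamp head and its posts (see point lamp_edge); this origin is on the bench straight below point mark. Must not be bumped.
- spare_box: Bystander: another white stone box like the first, on the bench beyond an end of the plate, at the left or the right. Origin under its centre.
- punch: Bystander: dark steel punch standing on the plate's far edge near the bar's start, 22 mm in diameter at its head, 64 mm high. Origin under its centre.
- gem_cup: Bystander: small clear cup, 28 mm wide and 20 mm high, on the plate's far edge, 60 to 90 mm before the line. Origin under its centre.
- jar: Bystander: amber glass jar, 48 mm wide and 60 mm high, on the bench beyond an end of the plate, at the left or the right. Origin under its centre.

How it is judged:
On the way, in this order (a step that is already met when the one before it is completed fails the run):
1. the stone box stands flat in the tray, let go (x of stone_box_center in the frame of tray between -0.045 and 0.045 m and y of stone_box_center in the frame of tray between -0.045 and 0.045 m and z of stone_box_center in the frame of tray below 0.028 m and angle between stone_box's own z axis and vertical below 0.12 rad and contact force between the fingers and stone_box below 0.1 N), for 0.2 s.
2. the bar has come to rest by itself on the line (axis within 6 mm of it, within 0.12 rad), untouched by the fingers (y of bar_center in the frame of mark between -0.006 and 0.006 m and x of bar_center in the frame of mark between -0.04 and 0.04 m and z of bar_center in the frame of mark below 0.022 m and angle between the x axis of bar_center and the x axis of mark, either way round below 0.12 rad and contact force between the fingers and bar below 0.1 N and linear speed of bar below 0.01 m/s), for 0.4 s.
3. the stop is up against the bar (gap under 4.5 mm) with its lever still open (under 0.5 rad) (y of bar_center in the frame of jaw_face above -0.0225 m and value of joint lever below 0.5 rad), for 0.1 s.
4. the lever is over (beyond 1.15 rad) (value of joint lever above 1.15 rad), for 0.2 s.
At the end, for the whole second after the job is handed in: The stone box stands flat in the tray. The bar lies at rest on the plate, its axis within 6 mm and 0.12 rad of the scribed line and its centre within 40 mm of the mark along it. The stop is within 4.5 mm of the bar, its lever past 1.15 rad. The fingers touch neither box nor bar (all of step 1 and all of step 2 and y of bar_center in the frame of jaw_face above -0.0225 m and value of joint lever above 1.15 rad).
It fails at once if the bar runs more than 10 mm past the line (y of bar_center in the frame of mark above 0.01 m).
It fails at once if the bar is lifted by more than 8 mm, or gripped or pressed by the fingers with more than 15 N (z of bar_center in the frame of mark above 0.026 m or contact force between the fingers and bar above 15 N).
It fails at once if the stone box strikes the tray at over 0.3 m/s (thrown or dropped in) (contact force between stone_box and tray above 0.5 N and linear speed of stone_box above 0.3 m/s).
It fails at once if the lamp is bumped (over 5 N) (contact force between lamp and anything else above 5 N).
It fails at once if a bystander is moved by more than 20 mm (distance of any of spare_box, punch, gem_cup, jar from where it was at the start of the episode above 0.02 m).
It also fails if it takes over 72 s, if anything falls off the work surface, if the arm or the gripper's body presses on something with over 40 N, if the wrist force passes 120 N, or if a joint passes its speed limit or range.

## Working session

There is one attempt and no reset: what is moved stays moved. The work goes in short steps, Python scripts to look and compute and a tool call to move; the robot and the scene stay as the last step left them, time stands still between calls to the robot, and variables do not carry over. Pictures are saved under pics/ and viewed, and the job is handed in when it is done.

Besides the shell and the picture viewer there is one more tool, called as name(argument=value, ...) on one line, values as JSON. move_arm: Moves the arm, as the interface text tells. Its arguments: {"type":"object","properties":{"moves":{"type":"array"},"fingers":{"type":"number"},"force":{"type":"number"}},"required":["moves"]}

```bash
ls; mkdir -p pics
python3 - <<'E'
from workcell import arm
import cv2,numpy as np
print(arm.state())
for n in("scene","side","wrist"):
    s=arm.snapshot(n); cv2.imwrite(f"pics/a_{n}.png",s["img"][:,:,::-1]); np.savez(f"a_{n}.npz",**s)
    print(n,s["K"].tolist(),s["rvec"],s["tvec"])
E
```

```text
pics
{'clock': 0.0, 'qpos': array([-1.23658496e+00,  1.24516769e-01,  1.65165798e+00,  1.56023289e-05,
        1.36749055e+00, -8.25907305e-02]), 'joint_vel': array([ 4.58045533e-05, -1.05209717e-03,  7.84711733e-04,  1.15564831e-03,
       -1.26936897e-03, -1.83361642e-04]), 'joint_efforts': array([-1.11019606e-03, -4.17613757e+01, -3.59933531e+01,  7.75507302e-02,
        4.93204349e-02, -1.67029420e-04]), 'eef_pos': array([ 0.26291889, -0.59375769,  0.21338897]), 'orientation': array([3.05163252, 1.56872362, 1.89763513]), 'contact_force': array([ 0.6792423 , -1.0747172 ,  0.88781304]), 'torque': array([0.04002194, 0.03361619, 0.08488384]), 'finger_gap': 0.09513325719925764}
scene [[351.5853648760052, 0.0, 255.04457097173665], [0.0, 351.5853648760052, 189.94335551956266], [0.0, 0.0, 1.0]] [ 2.01058614  1.13658197 -0.55333603] [-0.28175184 -0.19778408  1.44403531]
side [[408.07330790769123, 0.0, 254.14714234803907], [0.0, 408.07330790769123, 190.69331811167768], [0.0, 0.0, 1.0]] [ 0.32293559 -2.6322598   1.42461032] [0.54674735 0.17482199 0.95522155]
wrist [[307.6114092383248, 0.0, 259.77799344448187], [0.0, 307.6114092383248, 190.0504413385894], [0.0, 0.0, 1.0]] [-2.45041642  1.59414095  0.20444877] [-0.64871536 -0.0283581   0.39023404]
```

View pics/a_scene.png

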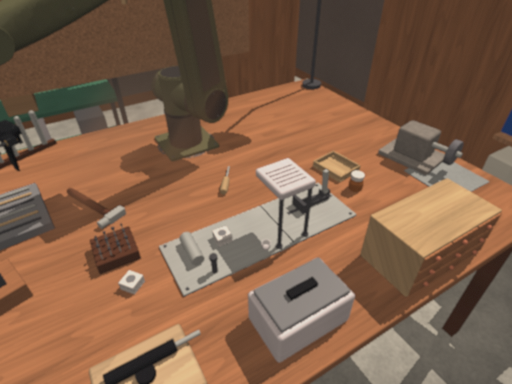

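View pics/a_side.png

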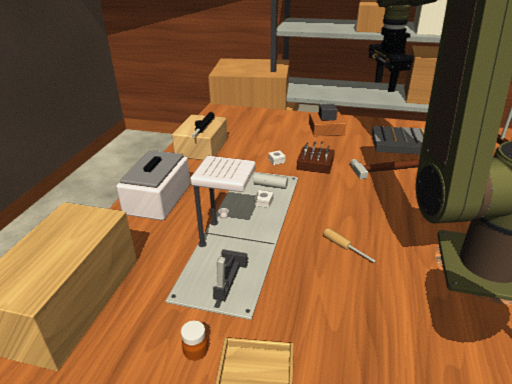

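View pics/a_wrist.png

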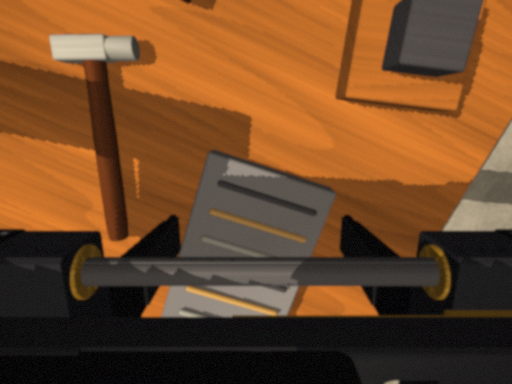

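```bash
cat > h.py <<'E'
import numpy as np,cv2
def cloud(s):
    R=cv2.Rodrigues(s["rvec"])[0]; t=s["tvec"].ravel(); K=s["K"]; z=s["range_z"]
    v,u=np.mgrid[:384,:512]
    p=np.stack([(u-K[0,2])/K[0,0]*z,(v-K[1,2])/K[1,1]*z,z],-1)
    P=(p-t)@R; P[z==0]=np.nan
    return P
def ray(s,u,v,h):
    R=cv2.Rodrigues(s["rvec"])[0]; t=s["tvec"].ravel(); K=s["K"]
    d=R.T@np.array([(u-K[0,2])/K[0,0],(v-K[1,2])/K[1,1],1]); c=-R.T@t
    return c+d*(h-c[2])/d[2]
def proj(s,P):
    return cv2.projectPoints(np.array(P,float).reshape(-1,1,3),s["rvec"],s["tvec"],s["K"],None)[0][:,0]
E
python3 - <<'E'
import numpy as np,cv2
from h import *
for n in("scene","side"):
    s=dict(np.load(f"a_{n}.npz")); P=cloud(s)
    hsv=cv2.cvtColor(s["img"],cv2.COLOR_RGB2HSV)
    m=((hsv[...,1]<60)&(hsv[...,2]>60)&(P[...,2]>0.0)&(P[...,2]<0.016)).astype(np.uint8)
    m=cv2.morphologyEx(m,cv2.MORPH_OPEN,np.ones((3,3)))
    m[(P[...,0]<.3)|(P[...,0]>1.1)|(P[...,1]<-.6)|(P[...,1]>.6)]=0
    k,l,st,_=cv2.connectedComponentsWithStats(m)
    i=[j for j in range(1,k) if st[j,4]>300]; print(n,st[i])
    for j in i:
        q=P[l==j]; print(q.mean(0),np.median(q[:,2]))
        r=cv2.minAreaRect(q[:,:2].astype(np.float32)); print(r,cv2.boxPoints(r).round(4).tolist())
    r={"scene":(140,140,240,170),"side":(110,130,240,250)}[n]
    x,y,w,h=r; c=s["img"][y:y+h,x:x+w]; f=3.2 if n=="scene" else 2.4
    cv2.imwrite(f"pics/b_{n}.png",cv2.resize(c,None,fx=f,fy=f,interpolation=cv2.INTER_CUBIC)[:,:,::-1])
E
```

```text
scene [[ 160  196  195  100 7165]]
[ 0.61058445 -0.04897359  0.00794132] 0.007951841331531715
((0.5959286093711853, -0.002373307943344116), (0.5691481232643127, 0.19159552454948425), 89.49884796142578) [[0.4975999891757965, -0.28610000014305115], [0.6891999840736389, -0.28780001401901245], [0.6941999793052673, 0.28139999508857727], [0.5026000142097473, 0.28299999237060547]]
side [[ 167  176  130  143 8371]]
[0.58629829 0.08444528 0.008283  ] 0.008279680131355292
((0.5910373330116272, 0.0016721487045288086), (0.5687180757522583, 0.18965257704257965), 89.67784881591797) [[0.49459999799728394, -0.28209999203681946], [0.6843000054359436, -0.2831999957561493], [0.6875, 0.2854999899864197], [0.49779999256134033, 0.2865999937057495]]
```

View pics/b_scene.png

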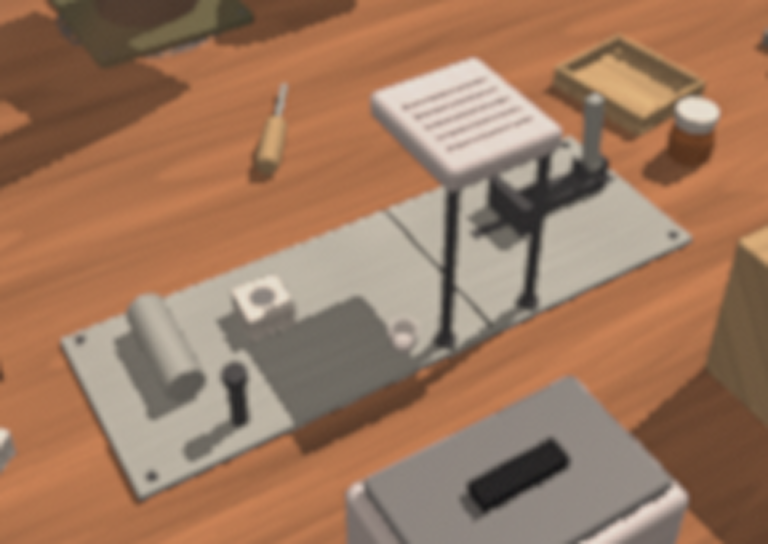

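View pics/b_side.png

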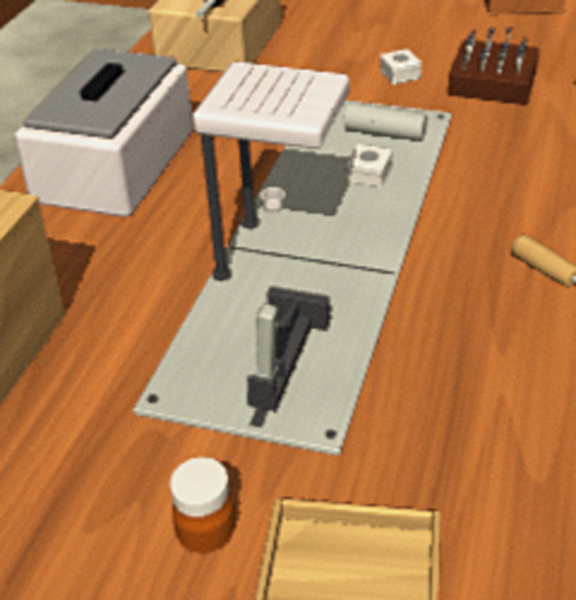

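Run:
```python
import numpy as np,cv2
from h import *
S={n:dict(np.load(f"a_{n}.npz")) for n in("scene","side")}
for n,pts in {"scene":[(260.3,205),(293.75,243)],"side":[(273.75,243.3),(206.7,233.3)]}.items():
    print("line",n,[ray(S[n],*p,.008).round(4) for p in pts])
for n in S:
    s=S[n]; P=cloud(s); hsv=cv2.cvtColor(s["img"],cv2.COLOR_RGB2HSV)
    ok=(P[...,0]>.46)&(P[...,0]<.72)&(P[...,1]>-.4)&(P[...,1]<.5)
    # objects above plate
    m=(ok&(P[...,2]>.014)).astype(np.uint8)
    k,l,st,_=cv2.connectedComponentsWithStats(m)
    for j in range(1,k):
        if st[j,4]<25: continue
        q=P[l==j]; print(n,st[j],"min",q.min(0).round(3),"max",q.max(0).round(3),"mean",q.mean(0).round(3),hsv[l==j].mean(0).round())
        top=q[q[:,2]>np.percentile(q[:,2],98)-.004]
        r=cv2.minAreaRect(top[:,:2].astype(np.float32)); print("   top",len(top),top.mean(0).round(4),np.round(r[0],4),np.round(r[1],4),round(r[2],1))
    # tray
    m=((P[...,1]>.3)&(P[...,1]<.65)&(P[...,0]>.25)&(P[...,0]<.7)&(P[...,2]>.012)&(P[...,2]<.09)).astype(np.uint8)
    k,l,st,_=cv2.connectedComponentsWithStats(m)
    for j in range(1,k):
        if st[j,4]<25: continue
        q=P[l==j]; r=cv2.minAreaRect(q[:,:2].astype(np.float32))
        print("T",n,st[j],q.min(0).round(3),q.max(0).round(3),np.round(r[0],4),np.round(r[1],4),round(r[2],1))
```

```text
line scene [array([0.5007, 0.0488, 0.008 ]), array([0.6886, 0.0446, 0.008 ])]
line side [array([0.5013, 0.0488, 0.008 ]), array([0.6782, 0.0505, 0.008 ])]
scene [ 256  158  109   89 2798] min [ 0.461 -0.008  0.014] max [0.688 0.461 0.214] mean [0.621 0.119 0.138] [ 14.  39. 152.]
   top 873 [0.6274 0.0472 0.2097] [0.6239 0.0479] [0.1206 0.1038] 1.0
scene [213 225  20  20 269] min [ 0.548 -0.144  0.014] max [ 0.594 -0.097  0.04 ] mean [ 0.576 -0.122  0.031] [ 16.  32. 172.]
   top 164 [ 0.5713 -0.1214  0.0353] [ 0.5705 -0.12  ] [0.0439 0.0463] 86.5
scene [180 231  25  34 447] min [ 0.52  -0.233  0.014] max [ 0.622 -0.195  0.046] mean [ 0.581 -0.217  0.038] [ 19.  32. 154.]
   top 192 [ 0.5723 -0.2143  0.0431] [ 0.5706 -0.2146] [0.0224 0.1016] 87.9
scene [113 235  28  29 477] min [ 0.46  -0.4    0.014] max [ 0.514 -0.34   0.07 ] mean [ 0.494 -0.37   0.034] [  9. 125.  86.]
   top 16 [ 0.4873 -0.3751  0.0662] [ 0.4832 -0.3703] [0.0077 0.0406] 41.5
scene [262 239  10  11  75] min [ 0.643 -0.044  0.014] max [ 0.674 -0.017  0.031] mean [ 0.661 -0.03   0.023] [ 14.  33. 172.]
   top 29 [ 0.
[... 1951 characters left out ...]
.118] mean [0.57  0.204 0.044] [32. 24. 82.]
   top 46 [0.5677 0.2457 0.1148] [0.5683 0.2449] [0.0132 0.0159] 1.9
side [181 320  27  37 788] min [0.558 0.357 0.015] max [0.605 0.402 0.063] mean [0.578 0.386 0.047] [ 18. 107. 192.]
   top 359 [0.5818 0.3785 0.0603] [0.5821 0.3779] [0.0428 0.0413] 86.8
side [216 337  47  47 420] min [0.461 0.344 0.014] max [0.53  0.447 0.029] mean [0.505 0.377 0.023] [ 18. 144. 189.]
   top 249 [0.5094 0.3827 0.026 ] [0.5119 0.3832] [0.117  0.0567] 62.6
T side [181 320  27  38 805] [0.558 0.357 0.012] [0.605 0.402 0.063] [0.5816 0.38  ] [0.0446 0.0454] 61.9
T side [216 337  78  47 793] [0.392 0.336 0.012] [0.53  0.447 0.03 ] [0.4604 0.3905] [0.1301 0.0945] 8.9
```

```bash
cat >> h.py <<'E'
from scipy.spatial.transform import Rotation as Rn
def Rt(o): return Rn.from_euler("xyz",o).as_matrix()
def st(arm):
    s=arm.state(); R=Rt(s["orientation"])
    print("t",round(s["clock"],2),"pos",s["eef_pos"].round(4),"x",R[:,0].round(3),"y",R[:,1].round(3),"z",R[:,2].round(3),"gap",round(s["finger_gap"],4),"F",s["contact_force"].round(2),"q",s["qpos"].round(3))
    return s,R
E
python3 - <<'E'
from workcell import arm
from h import *
s,R=st(arm)
print((R.T@(np.array([.5685,-.1185,.12])-s["eef_pos"])).round(4))
E
```

```text
t 0.15 pos [ 0.2629 -0.5939  0.2137] x [-0.001  0.001 -1.   ] y [0.914 0.405 0.   ] z [ 0.405 -0.914 -0.002] gap 0.0952 F [-0.47  0.32  0.53] q [-1.237  0.124  1.651 -0.     1.367 -0.083]
[ 0.0942  0.4719 -0.3109]
```

move_arm(moves=[0, 0, 0, 7, 0, 0, 0, 7, 0, 0, 0, 7, 0, 0, 0, 7, 0, 0.0193, -0.0354, 0, 0, 0.0193, -0.0354, 0, 0, 0.0193, -0.0354, 0, 0, 0.0193, -0.0354, 0, 0, 0.0193, -0.0354, 0, 0, 0.0193, -0.0354, 0, 0, 0.0193, -0.0354, 0, 0, 0.0193, -0.0354, 0], fingers=-0.6)

```text
clock: 1.15
eef_pos: [0.4379, -0.321, 0.2144]
orientation: [-2.384, 1.571, 2.257]
contact_force: [0.9, -0.8, -0.4]
finger_gap: 0.0761
```

move_arm(moves=[0, 0.0193, -0.0354, 0, 0, 0.0193, -0.0354, 0, 0, 0.0193, -0.0354, 0, 0, 0.0193, -0.0354, 0, 0, 0.0193, -0.0354, 0, 0, 0.0193, -0.0354, 0, 0, 0, 0, 0])

```text
clock: 1.73
eef_pos: [0.5705, -0.114, 0.2143]
orientation: [2.903, 1.568, 1.267]
contact_force: [-0.6, -0.2, 0.5]
finger_gap: 0.0759
```

Run:
```python
from workcell import arm
from h import *
s,R=st(arm)
w=arm.snapshot("wrist"); np.savez("c_wrist.npz",**w); cv2.imwrite("pics/c_wrist.png",w["img"][:,:,::-1])
print((R.T@(np.array([.5685,-.1185,.1])-s["eef_pos"])).round(4))
P=cloud(w)
m=((P[...,2]>.031)&(P[...,2]<.039)&(P[...,1]>-.16)&(P[...,1]<-.08)).astype(np.uint8)
k,l,stt,_=cv2.connectedComponentsWithStats(m)
for j in range(1,k):
    if stt[j,4]>200:
        q=P[l==j]; print(stt[j],cv2.minAreaRect(q[:,:2].astype(np.float32)),q.mean(0))
m=((P[...,2]>.040)&(P[...,2]<.048)&(P[...,1]<-.17)).astype(np.uint8)
q=P[m>0]
if len(q): print(cv2.minAreaRect(q[:,:2].astype(np.float32)))
```

```text
t 1.73 pos [ 0.5705 -0.114   0.2143] x [ 0.001  0.003 -1.   ] y [ 0.998 -0.065  0.001] z [-0.065 -0.998 -0.003] gap 0.0759 F [-0.62 -0.15  0.47] q [-0.291 -0.026  1.806  0.003  1.361  1.345]
[ 0.1143 -0.0017  0.0049]
[ 247  156   38   37 1387] ((0.5687276124954224, -0.1197226494550705), (0.043352190405130386, 0.04293922707438469), 86.00672912597656) [ 0.56926845 -0.11946933  0.03554785]
((0.536599338054657, -0.26381587982177734), (0.2830440104007721, 0.09920965135097504), 53.41218948364258)
```

View pics/c_wrist.png

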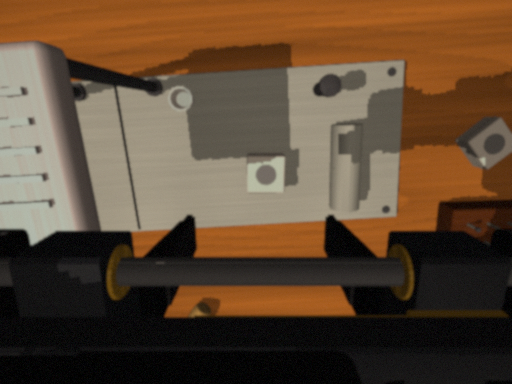

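move_arm(moves=[0.04, -0.0015, 0.005, 0, 0.04, 0, 0, 0, 0.04, 0, 0, 0, 0.04, 0, 0, 0, 0.022, 0, 0, 0, 0.012, 0, 0, 0, 0.006, 0, 0, 0, 0, 0, 0, 0])

```text
clock: 2.45
eef_pos: [0.5658, -0.1249, 0.014]
orientation: [-1.722, 1.569, 2.918]
contact_force: [-0.7, 0.3, -0.0]
finger_gap: 0.076
```

move_arm(moves=[0, 0, 0, 0, 0, 0, 0, 0, 0, 0, 0, 0, 0, 0, 0, 0, 0, 0, 0, 0, 0, 0, 0, 0], fingers=1, force=12)

```text
clock: 2.95
eef_pos: [0.5669, -0.1244, 0.0155]
orientation: [1.43, 1.569, -0.212]
contact_force: [0.1, 0.4, 3.1]
finger_gap: 0.0441
```

move_arm(moves=[-0.01, 0, 0, 0, -0.025, 0, 0, 0, -0.04, 0, 0, 0, -0.04, 0, 0, 0, -0.01, -0.0267, 0.0018, 0, -0.01, -0.0267, 0.0018, 0, -0.01, -0.0267, 0.0018, 0, -0.01, -0.0267, 0.0018, 0, 0, -0.0026, -0.03, 0, 0, -0.0026, -0.04, 0, 0, -0.0026, -0.04, 0, 0, -0.0026, -0.04, 0])

```text
clock: 3.95
eef_pos: [0.4593, 0.0277, 0.1706]
orientation: [1.547, 1.569, -0.098]
contact_force: [1.4, -0.1, -1.3]
finger_gap: 0.0437
```

move_arm(moves=[0, -0.0026, -0.04, 0, 0, -0.0026, -0.04, 0, 0, -0.0026, -0.04, 0, 0, -0.0026, -0.04, 0, 0, -0.0026, -0.04, 0, 0, -0.0026, -0.04, 0, 0, -0.0026, -0.04, 0, 0, -0.0026, -0.03, 0, 0, -0.0026, -0.02, 0, 0, 0, 0, 0, 0, 0, 0, 0])

```text
clock: 4.87
eef_pos: [0.4596, 0.3579, 0.1698]
orientation: [-0.247, 1.57, -1.888]
contact_force: [0.8, -0.8, -0.9]
finger_gap: 0.0439
```

Run:
```python
from workcell import arm
from h import *
s,R=st(arm)
w=arm.snapshot("wrist"); np.savez("d_wrist.npz",**w); cv2.imwrite("pics/d_wrist.png",w["img"][:,:,::-1])
P=cloud(w)
m=((P[...,2]>.018)&(P[...,2]<.032)&(P[...,1]>.3)&(P[...,1]<.5)&(P[...,0]<.54)).astype(np.uint8)
k,l,stt,_=cv2.connectedComponentsWithStats(m)
for j in range(1,k):
    if stt[j,4]>100:
        q=P[l==j]; print(stt[j],q.min(0),q.max(0),cv2.minAreaRect(q[:,:2].astype(np.float32)))
```

```text
t 4.87 pos [0.4596 0.3579 0.1698] x [-0.    -0.001 -1.   ] y [ 0.998 -0.07  -0.   ] z [-0.07  -0.998  0.001] gap 0.0439 F [ 0.77 -0.76 -0.86] q [ 5.700e-01  9.000e-03  1.848e+00 -1.000e-03  1.285e+00  2.210e+00]
[ 153  109  124  138 1968] [0.39038026 0.34188645 0.018004  ] [0.53159391 0.46226693 0.02844865] ((0.46128708124160767, 0.3996555209159851), (0.1276048868894577, 0.11001046001911163), 8.339953422546387)
```

View pics/d_wrist.png

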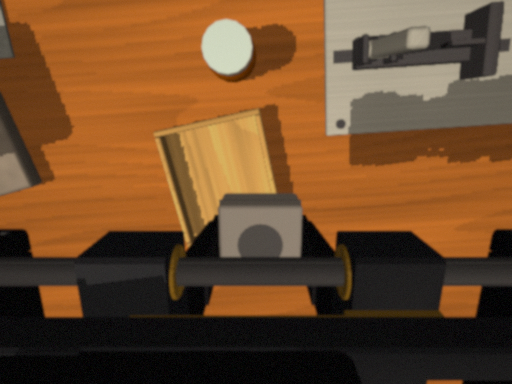

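move_arm(moves=[0, 0, 0, -6.15, 0, 0, 0, -6.15, 0, 0.0074, -0.021, 0, 0, 0, -0.02, 0, 0, 0, 0, 0, 0.03, 0, 0, 0, 0.04, 0, 0, 0, 0.03, 0, 0, 0, 0.02, 0, 0, 0, 0.012, 0, 0, 0, 0.008, 0, 0, 0, 0, 0, 0, 0])

```text
clock: 5.92
eef_pos: [0.4612, 0.3976, 0.0285]
orientation: [-1.002, 1.568, -2.431]
contact_force: [-0.1, -0.7, -0.7]
finger_gap: 0.044
```

Run:
```python
from workcell import arm
from h import *
s,R=st(arm)
```

```text
t 5.92 pos [0.4612 0.3976 0.0285] x [-0.002 -0.002 -1.   ] y [ 0.99   0.141 -0.002] z [ 0.141 -0.99   0.001] gap 0.044 F [-0.15 -0.66 -0.75] q [ 0.623  0.219  1.878 -0.     1.048  2.053]
```

Lower 14 mm in small steps, until contact.

move_arm(moves=[0.005, 0, 0, 0, 0.003, 0, 0, 0, 0.002, 0, 0, 0, 0.002, 0, 0, 0, 0.0015, 0, 0, 0, 0, 0, 0, 0, 0, 0, 0, 0])

```text
clock: 6.5
eef_pos: [0.4616, 0.3991, 0.0163]
orientation: [1.875, 1.571, 0.447]
contact_force: [0.2, 0.7, -1.0]
finger_gap: 0.0441
```

move_arm(moves=[0.001, 0, 0, 0, 0.001, 0, 0, 0, 0.001, 0, 0, 0, 0, 0, 0, 0])

```text
clock: 6.83
eef_pos: [0.4617, 0.3991, 0.0135]
orientation: [2.272, 1.571, 0.844]
contact_force: [-0.4, -1.0, 2.1]
finger_gap: 0.0442
```

Contact about here (2 N). Release a little way and rise.

move_arm(moves=[0, 0, 0, 0, 0, 0, 0, 0, 0, 0, 0, 0, 0, 0, 0, 0], fingers=-0.15)

```text
clock: 7.17
eef_pos: [0.4615, 0.3989, 0.013]
orientation: [-1.186, 1.571, -2.614]
contact_force: [-0.7, -0.7, 0.0]
finger_gap: 0.0544
```

move_arm(moves=[-0.01, 0, 0, 0, -0.03, 0, 0, 0, -0.04, 0, 0, 0, -0.04, 0, 0, 0, -0.04, 0, 0, 0, -0.04, 0, 0, 0, -0.04, 0, 0, 0, 0, 0, 0, 0])

```text
clock: 7.83
eef_pos: [0.4651, 0.4016, 0.2657]
orientation: [2.052, 1.553, 0.624]
contact_force: [0.1, 0.1, 1.5]
finger_gap: 0.0543
```

Run:
```python
from workcell import arm
from h import *
s,R=st(arm)
w=arm.snapshot("wrist"); np.savez("e_wrist.npz",**w); cv2.imwrite("pics/e_wrist.png",w["img"][:,:,::-1])
P=cloud(w)
hsv=cv2.cvtColor(w["img"],cv2.COLOR_RGB2HSV)
m=((P[...,2]>.029)&(P[...,2]<.045)&(P[...,1]>.35)&(P[...,1]<.45)&(P[...,0]<.52)&(P[...,0]>.4))
q=P[m]; print(len(q),q.min(0),q.max(0),np.median(q,axis=0))
```

```text
t 7.83 pos [0.4651 0.4016 0.2657] x [ 0.015  0.011 -1.   ] y [0.99  0.142 0.016] z [ 0.142 -0.99  -0.008] gap 0.0543 F [0.13 0.07 1.5 ] q [ 0.625  0.008  1.687 -0.     1.429  2.053]
1074 [0.40094021 0.36906286 0.02922319] [0.48656821 0.42426668 0.03648645] [0.46317811 0.40007178 0.0336134 ]
```

View pics/e_wrist.png

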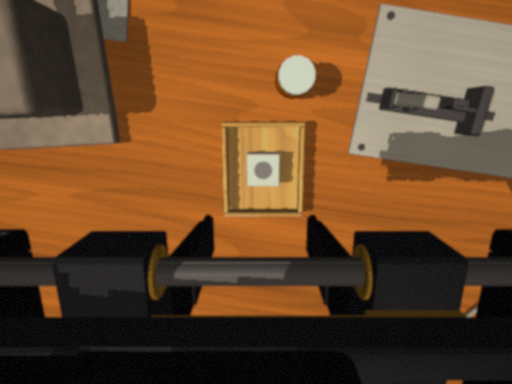

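move_arm(moves=[0, 0, 0, 4.1, 0, 0, 0, 4.1, -0.012, 0.018, 0.035, 0, -0.012, 0.018, 0.035, 0, -0.012, 0.018, 0.035, 0, -0.012, 0.018, 0.035, 0, -0.012, 0.018, 0.035, 0, -0.012, 0.018, 0.035, 0, -0.012, 0.018, 0.035, 0, -0.012, 0.018, 0.035, 0, -0.012, 0.018, 0.035, 0, -0.012, 0.018, 0.035, 0])

```text
clock: 8.88
eef_pos: [0.6415, 0.047, 0.3727]
orientation: [-1.628, 1.569, 3.084]
contact_force: [0.3, 0.7, -0.4]
finger_gap: 0.0548
```

move_arm(moves=[0, 0.02, 0.035, 0, 0, 0.03, 0.018, 0, 0, 0.04, 0, 0, 0, 0.04, 0, 0, 0, 0.04, 0, 0, 0, 0.04, 0, 0, 0, 0.04, 0, 0, 0, 0.04, 0, 0])

```text
clock: 9.55
eef_pos: [0.9269, -0.0043, 0.3713]
orientation: [-1.658, 1.568, 3.054]
contact_force: [1.6, -0.1, 0.8]
finger_gap: 0.0549
```

Run:
```python
from workcell import arm
from h import *
s,R=st(arm)
```

```text
t 9.55 pos [ 0.9269 -0.0043  0.3713] x [-0.003  0.    -1.   ] y [ 1.    -0.    -0.003] z [-0. -1. -0.] gap 0.0549 F [ 1.65 -0.08  0.85] q [-0.062  0.8    0.497  0.     1.847  1.509]
```

move_arm(moves=[0, 0.04, 0, 0, 0, 0.04, 0, 0, 0, 0.04, 0, 0, 0, 0.04, 0, 0])

```text
clock: 9.88
eef_pos: [0.9956, -0.0045, 0.3326]
orientation: [1.62, 1.546, 0.049]
contact_force: [0.7, -0.4, -4.4]
finger_gap: 0.0547
```

Run:
```python
from workcell import arm
from h import *
s,R=st(arm)
```

```text
t 9.88 pos [ 0.9956 -0.0045  0.3326] x [ 0.025  0.001 -1.   ] y [ 1.    -0.001  0.025] z [-0.001 -1.    -0.001] gap 0.0547 F [ 0.74 -0.38 -4.42] q [-0.059  1.123  0.038  0.003  1.956  1.513]
```

move_arm(moves=[0, 0.04, 0, 0, 0, 0.04, 0, 0, 0, 0.04, 0, 0, 0, 0.04, 0, 0, 0, 0.04, 0, 0, 0, 0.04, 0, 0])

```text
clock: 10.38
eef_pos: [1.0566, -0.0038, 0.3033]
orientation: [1.568, 1.383, -0.003]
contact_force: [-0.9, 1.2, -0.7]
finger_gap: 0.0548
```

Run:
```python
from workcell import arm
from h import *
s,R=st(arm)
```

```text
t 10.38 pos [ 1.0566 -0.0038  0.3033] x [ 0.187 -0.001 -0.982] y [ 0.982 -0.     0.187] z [-0.001 -1.     0.001] gap 0.0548 F [-0.88  1.16 -0.69] q [-0.057  1.163  0.028  0.01   1.762  1.517]
```

move_arm(moves=[0, 0.04, 0, 0, 0, 0.04, 0, 0, 0, 0.04, 0, 0, 0, 0.04, 0, 0, 0, 0.04, 0, 0, 0, 0.04, 0, 0])

```text
clock: 10.88
eef_pos: [1.1048, -0.0033, 0.2978]
orientation: [1.568, 1.233, -0.003]
contact_force: [-0.6, -0.7, -0.2]
finger_gap: 0.0547
```

Run:
```python
from workcell import arm
from h import *
s,R=st(arm)
```

```text
t 10.88 pos [ 1.1048 -0.0033  0.2978] x [ 0.332 -0.001 -0.943] y [ 0.943 -0.     0.332] z [-0.001 -1.     0.001] gap 0.0547 F [-0.55 -0.73 -0.16] q [-0.056  1.18   0.028  0.018  1.596  1.518]
```

move_arm(moves=[0, 0.04, 0, 0, 0, 0.04, 0, 0, 0, 0.04, 0, 0, 0, 0.04, 0, 0, 0, 0.04, 0, 0, 0, 0.04, 0, 0, 0, 0.04, 0, 0, 0, 0.04, 0, 0, 0, 0.04, 0, 0, 0, 0.04, 0, 0, 0, 0.04, 0, 0], fingers=1)

```text
clock: 11.8
eef_pos: [1.1612, -0.0024, 0.3765]
orientation: [1.568, 0.956, -0.003]
contact_force: [-0.4, 0.1, 0.7]
finger_gap: 0.0005
```

Run:
```python
from workcell import arm
from h import *
s,R=st(arm)
```

```text
t 11.8 pos [ 1.1612 -0.0024  0.3765] x [ 0.577 -0.002 -0.817] y [0.817 0.    0.577] z [-0.001 -1.     0.002] gap 0.0005 F [-0.38  0.09  0.71] q [-0.056  1.139  0.026  0.031  1.362  1.518]
```

move_arm(moves=[-0.0143, -0.0254, 0.021, 0, -0.0143, -0.0254, 0.021, 0, -0.0143, -0.0254, 0.021, 0, -0.0143, -0.0254, 0.021, 0, -0.0143, -0.0254, 0.021, 0, -0.0143, -0.0254, 0.021, 0, -0.0143, -0.0254, 0.021, 0, -0.0143, -0.0254, 0.021, 0, -0.0143, -0.0254, 0.021, 0, -0.0143, -0.0254, 0.021, 0], fingers=-0.6)

```text
clock: 12.63
eef_pos: [0.8998, -0.1962, 0.3532]
orientation: [1.566, 0.956, -0.004]
contact_force: [0.8, -1.0, 0.5]
finger_gap: 0.0615
```

Run:
```python
from workcell import arm
from h import *
s,R=st(arm)
print((R.T@(np.array([.58,-.2125,.2])-s["eef_pos"])).round(4))
```

```text
t 12.63 pos [ 0.8998 -0.1962  0.3532] x [ 0.577 -0.002 -0.817] y [0.817 0.001 0.577] z [-0.    -1.     0.003] gap 0.0615 F [ 0.85 -0.97  0.53] q [-0.332  0.323  1.277  0.228  0.965  1.163]
[-0.0593 -0.3496  0.0159]
```

move_arm(moves=[-0.0052, -0.0355, 0, 0, -0.0052, -0.0355, 0, 0, -0.0052, -0.0355, 0, 0, -0.0052, -0.0355, 0, 0, -0.0052, -0.0355, 0, 0, -0.0052, -0.0355, 0, 0, -0.0052, -0.0355, 0, 0, -0.0052, -0.0355, 0, 0, -0.0052, -0.0355, 0, 0, 0, 0, 0, 0])

```text
clock: 13.47
eef_pos: [0.6059, -0.1936, 0.1986]
orientation: [1.576, 0.968, 0.003]
contact_force: [-0.1, -0.1, -1.5]
finger_gap: 0.0761
```

Run:
```python
from workcell import arm
from h import *
s,R=st(arm)
for n in("wrist","side"):
    w=arm.snapshot(n); np.savez(f"f_{n}.npz",**w); cv2.imwrite(f"pics/f_{n}.png",w["img"][:,:,::-1])
s,R=st(arm)
```

```text
t 13.47 pos [ 0.6059 -0.1936  0.1986] x [ 0.567  0.002 -0.824] y [ 0.824 -0.002  0.567] z [-0.    -1.    -0.003] gap 0.0761 F [-0.07 -0.13 -1.52] q [-0.527 -0.207  2.086  0.423  0.773  0.814]
t 13.57 pos [ 0.6119 -0.1957  0.2061] x [ 0.575 -0.002 -0.818] y [ 0.818 -0.     0.575] z [-0.001 -1.     0.002] gap 0.0762 F [0.16 0.03 0.73] q [-0.525 -0.204  2.074  0.424  0.77   0.816]
```

View pics/f_wrist.png

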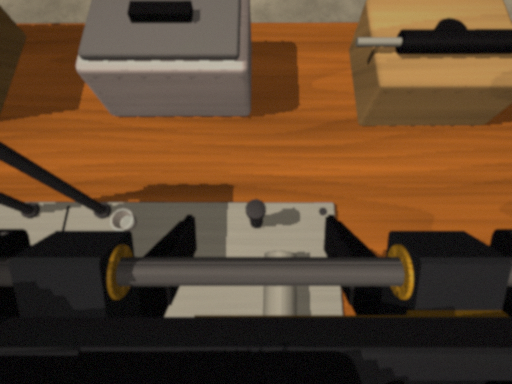

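View pics/f_side.png

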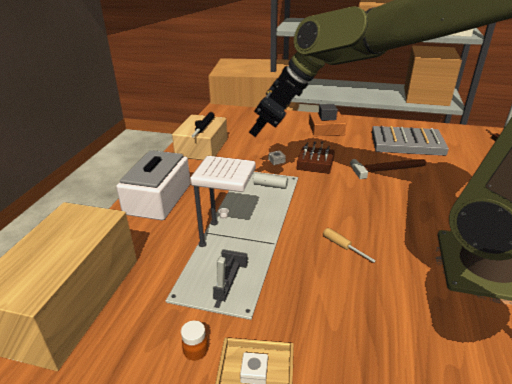

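Run:
```python
from workcell import arm
from h import *
w=dict(np.load("f_wrist.npz")); P=cloud(w)
m=((P[...,2]>.030)&(P[...,2]<.048)&(P[...,1]<-.16)&(P[...,1]>-.26)&(P[...,0]>.54)&(P[...,0]<.63))
q=P[m]; print(len(q),q.min(0).round(4),q.max(0).round(4))
t=q[q[:,2]>.042]; print(t.min(0),t.max(0),np.polyfit(t[:,0],t[:,1],1))
```

```text
1076 [ 0.5547 -0.2321  0.03  ] [ 0.6197 -0.1961  0.0459]
[ 0.55514584 -0.2254308   0.04200383] [ 0.61855823 -0.20310961  0.04586497] [-0.03601307 -0.19309429]
```

move_arm(moves=[0.0144, -0.0316, 0.009, 0, 0.0144, -0.0316, 0.009, 0, 0.0218, -0.0154, 0, 0, 0.0218, -0.0154, 0, 0, 0.0218, -0.0154, 0, 0, 0, 0, 0, 0, 0, 0, 0, 0, 0, 0, 0, 0])

```text
clock: 14.23
eef_pos: [0.5801, -0.2152, 0.0698]
orientation: [1.563, 0.954, -0.006]
contact_force: [0.0, -0.0, 0.5]
finger_gap: 0.0759
```

Run:
```python
from workcell import arm
from h import *
s,R=st(arm)
```

```text
t 14.23 pos [ 0.5801 -0.2152  0.0698] x [ 0.578 -0.003 -0.816] y [0.816 0.003 0.578] z [ 0.    -1.     0.004] gap 0.0759 F [ 0.02 -0.04  0.54] q [-0.596 -0.073  2.213  0.644  0.565  0.498]
```

move_arm(moves=[0.0184, -0.013, 0, 0, 0.0122, -0.0087, 0, 0, 0.0062, -0.0043, 0, 0, 0, 0, 0, 0, 0, 0, 0, 0])

```text
clock: 14.65
eef_pos: [0.5788, -0.2147, 0.0234]
orientation: [1.566, 0.956, -0.004]
contact_force: [0.4, -0.8, 0.6]
finger_gap: 0.0759
```

Run:
```python
from workcell import arm
from h import *
s,R=st(arm)
for n in("wrist","side"):
    w=arm.snapshot(n); np.savez(f"g_{n}.npz",**w); cv2.imwrite(f"pics/g_{n}.png",w["img"][:,:,::-1])
```

```text
t 14.65 pos [ 0.5788 -0.2147  0.0234] x [ 0.577 -0.002 -0.817] y [0.817 0.002 0.577] z [ 0.    -1.     0.003] gap 0.0759 F [ 0.36 -0.85  0.62] q [-0.597  0.011  2.229  0.752  0.491  0.373]
```

View pics/g_wrist.png

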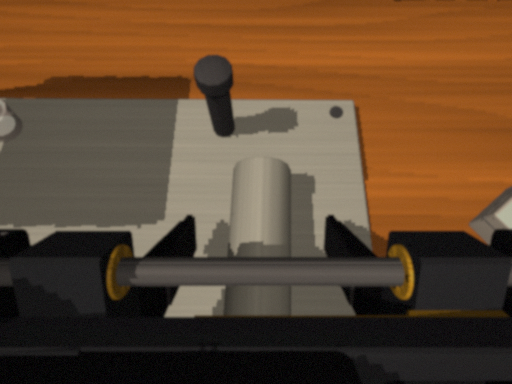

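View pics/g_side.png

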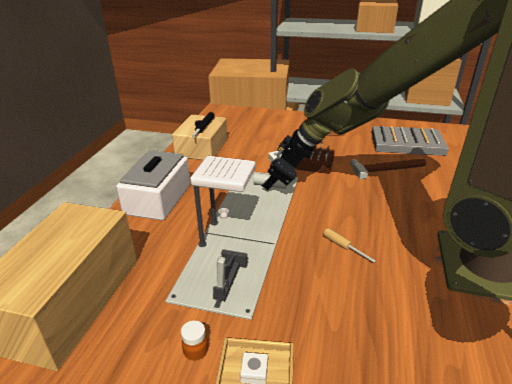

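move_arm(moves=[0, 0, 0, 0, 0, 0, 0, 0, 0, 0, 0, 0, 0, 0, -0.002, 0, 0, 0, -0.003, 0, 0, 0, -0.004, 0, 0, 0, -0.004, 0, 0, 0, -0.004, 0, 0, 0, -0.004, 0, 0, 0, -0.004, 0, 0, 0, -0.004, 0, 0, 0, -0.004, 0], fingers=0, force=5)

```text
clock: 15.75
eef_pos: [0.5776, -0.1805, 0.0214]
orientation: [1.568, 0.958, -0.002]
contact_force: [-0.0, 0.5, 0.4]
finger_gap: 0.0476
```

Run:
```python
from workcell import arm
from h import *
s,R=st(arm)
for n in("wrist",):
    w=arm.snapshot(n); np.savez(f"i_{n}.npz",**w); cv2.imwrite(f"pics/i_{n}.png",w["img"][:,:,::-1])
```

```text
t 15.75 pos [ 0.5776 -0.1805  0.0214] x [ 0.575 -0.001 -0.818] y [0.818 0.001 0.575] z [ 0.    -1.     0.002] gap 0.0476 F [-0.01  0.46  0.44] q [-0.534 -0.02   2.263  0.721  0.458  0.451]
```

View pics/i_wrist.png

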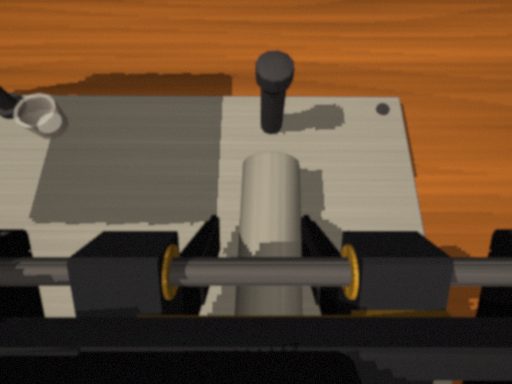

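move_arm(moves=[0, 0, -0.004, 0, 0, 0, -0.005, 0, 0, 0, -0.005, 0, 0, 0, -0.005, 0, 0, 0, -0.005, 0, 0, 0, -0.005, 0, 0, 0, -0.005, 0, 0, 0, -0.005, 0, 0, 0, -0.005, 0, 0, 0, -0.005, 0, 0, 0, -0.005, 0, 0, 0, -0.005, 0])

```text
clock: 16.8
eef_pos: [0.5775, -0.1215, 0.0213]
orientation: [1.568, 0.958, -0.002]
contact_force: [-0.2, 0.6, 0.4]
finger_gap: 0.0473
```

move_arm(moves=[0, 0, -0.005, 0, 0, 0, -0.005, 0, 0, 0, -0.005, 0, 0, 0, -0.005, 0, 0, 0, -0.005, 0, 0, 0, -0.005, 0, 0, 0, -0.005, 0, 0, 0, -0.005, 0, 0, 0, -0.005, 0, 0, 0, -0.005, 0, 0, 0, -0.005, 0, 0, 0, -0.005, 0])

```text
clock: 17.8
eef_pos: [0.5775, -0.0615, 0.0212]
orientation: [1.568, 0.958, -0.002]
contact_force: [0.4, -1.9, 0.4]
finger_gap: 0.0474
```

Run:
```python
from workcell import arm
from h import *
s,R=st(arm)
for n in("wrist","side"):
    w=arm.snapshot(n); np.savez(f"j_{n}.npz",**w); cv2.imwrite(f"pics/j_{n}.png",w["img"][:,:,::-1])
```

```text
t 17.8 pos [ 0.5775 -0.0615  0.0212] x [ 0.575 -0.001 -0.818] y [0.818 0.001 0.575] z [ 0.    -1.     0.002] gap 0.0474 F [ 0.43 -1.9   0.37] q [-0.278 -0.098  2.337  0.481  0.345  0.883]
```

View pics/j_wrist.png

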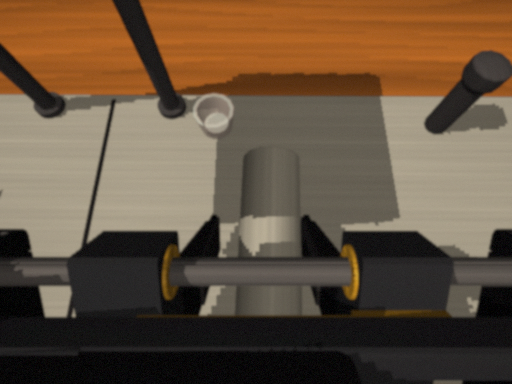

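View pics/j_side.png

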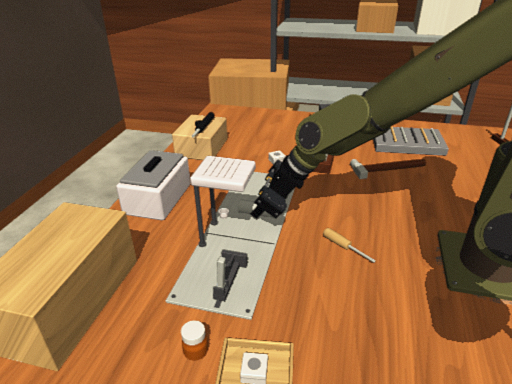

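```bash
cat > kin.py <<'E'
import numpy as np
from scipy.optimize import least_squares
D=[(.6494,.2137,.124,1.651,1.367),(.9269,.3713,.8,.497,1.847),(.9956,.3326,1.123,.038,1.956),(1.1612,.3765,1.139,.026,1.362),(.6089,.0285,.219,1.878,1.048),(1.1048,.2978,1.18,.028,1.596),(.5820,.2143,-.026,1.806,1.361)]
D=np.array(D)
def fk(p,q):
    a,h,L1,L2,d,Lt=p; q2,q3,q5=q
    s=q2+q3;t=s+q5
    return np.array([a+L1*np.sin(q2)+L2*np.sin(s)+d*np.cos(s)+Lt*np.sin(t), h+L1*np.cos(q2)+L2*np.cos(s)-d*np.sin(s)+Lt*np.cos(t)])
f=lambda p:np.concatenate([fk(p,r[2:])-r[:2] for r in D])
sol=least_squares(f,[0,.3,.45,.45,0,.25]); p=sol.x
E
python3 - <<'E'
from kin import *
print(p.round(4),np.abs(sol.fun).max())
for x,z,y in[(.577,.021,0),(.577,.028,0),(.577,.021,.05),(.577,.028,.05),(.587,.03,.05),(.597,.03,.05)]:
  for tilt in(35,32,30,28):
    r=np.hypot(x,y)
    g=lambda q:np.r_[fk(p,q)-[r,z],q.sum()-(np.pi-np.radians(tilt))]
    s=least_squares(g,[-.1,2.3,.3]); print(x,z,y,tilt,s.x.round(3),s.cost<1e-9)
E
```

```text
[0.0033 0.224  0.4515 0.6121 0.0418 0.2928] 0.0005043136196706266
0.577 0.021 0 35 [-0.109  2.347  0.292] True
0.577 0.021 0 32 [-0.096  2.317  0.362] True
0.577 0.021 0 30 [-0.086  2.297  0.407] True
0.577 0.021 0 28 [-0.074  2.276  0.452] True
0.577 0.028 0 35 [-0.124  2.346  0.309] True
0.577 0.028 0 32 [-0.11   2.315  0.378] True
0.577 0.028 0 30 [-0.1    2.295  0.423] True
0.577 0.028 0 28 [-0.088  2.273  0.467] True
0.577 0.021 0.05 35 [-0.103  2.342  0.292] True
0.577 0.021 0.05 32 [-0.09   2.312  0.361] True
0.577 0.021 0.05 30 [-0.08   2.292  0.407] True
0.577 0.021 0.05 28 [-0.069  2.271  0.451] True
0.577 0.028 0.05 35 [-0.119  2.341  0.308] True
0.577 0.028 0.05 32 [-0.105  2.311  0.378] True
0.577 0.028 0.05 30 [-0.095  2.29   0.423] True
0.577 0.028 0.05 28 [-0.083  2.269  0.467] True
0.587 0.03 0.05 35 [-0.098  2.319  0.311] True
0.587 0.03 0.05 32 [-0.085  2.288  0.38 ] True
0.587 0.03 0.05 30 [-0.075  2.267  0.425] True
0.587 0.03 0.05 28 [-0.063  2.246  0.47 ] True
0.597 0.03 0.05 35 [-0.074  2.297  0.309] True
0.597 0.03 0.05 32 [-0.062  2.266  0.378] True
0.597 0.03 0.05 30 [-0.051  2.245  0.424] True
0.597 0.03 0.05 28 [-0.04   2.224  0.469] True
```

move_arm(moves=[-0.0008, 0.0006, -0.002, 0, -0.0008, 0.0006, -0.003, 0, -0.0008, 0.0006, -0.004, 0, -0.0008, 0.0006, -0.004, 0, -0.0008, 0.0006, -0.004, 0, -0.0008, 0.0006, -0.004, 0, -0.0008, 0.0004, -0.004, 0, 0, 0, -0.004, 0, 0, 0, -0.004, 0, 0, 0, -0.004, 0, 0, 0, -0.004, 0, 0, 0, -0.004, 0])

```text
clock: 18.9
eef_pos: [0.5775, -0.0165, 0.028]
orientation: [1.568, 0.958, -0.002]
contact_force: [-0.2, 0.2, 0.8]
finger_gap: 0.0473
```

Run:
```python
from workcell import arm
from h import *
s,R=st(arm)
```

```text
t 18.9 pos [ 0.5775 -0.0165  0.028 ] x [ 0.575 -0.001 -0.818] y [0.818 0.001 0.575] z [ 0.    -1.     0.002] gap 0.0473 F [-0.23  0.16  0.79] q [-0.171 -0.123  2.345  0.303  0.328  1.141]
```

move_arm(moves=[0, 0, -0.004, 0, 0, 0, -0.004, 0, 0, 0, -0.004, 0, 0, 0, -0.004, 0, 0, 0, -0.004, 0, 0, 0, -0.004, 0, 0, 0, -0.004, 0, 0, 0, -0.004, 0, 0, 0, -0.003, 0, 0, 0, -0.003, 0, 0, 0, -0.002, 0, 0, 0, -0.001, 0])

```text
clock: 19.9
eef_pos: [0.5772, 0.0241, 0.0299]
orientation: [1.569, 0.961, -0.0]
contact_force: [-0.1, -0.1, -0.8]
finger_gap: 0.0478
```

Run:
```python
from workcell import arm
from h import *
s,R=st(arm)
for n in("wrist","side","scene"):
    w=arm.snapshot(n); np.savez(f"k_{n}.npz",**w); cv2.imwrite(f"pics/k_{n}.png",w["img"][:,:,::-1])
    if n=="side": cv2.imwrite("pics/k_sidez.png",cv2.resize(w["img"][150:310,170:310],None,fx=3.7,fy=3.7,interpolation=cv2.INTER_CUBIC)[:,:,::-1])
st(arm)
```

```text
t 19.9 pos [0.5772 0.0241 0.0299] x [ 0.572 -0.    -0.82 ] y [0.82  0.001 0.572] z [ 0.001 -1.     0.001] gap 0.0478 F [-0.11 -0.12 -0.82] q [-0.072 -0.127  2.343  0.13   0.32   1.386]
t 20.05 pos [0.5772 0.0238 0.0298] x [ 0.572 -0.    -0.82 ] y [0.82  0.001 0.572] z [ 0.001 -1.     0.001] gap 0.0477 F [-0.21  0.89 -0.53] q [-0.073 -0.127  2.343  0.131  0.32   1.385]
```

View pics/k_wrist.png

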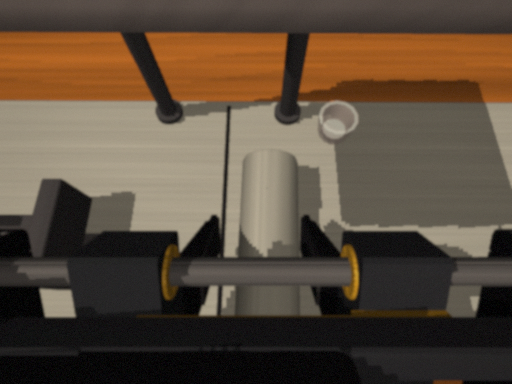

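View pics/k_sidez.png

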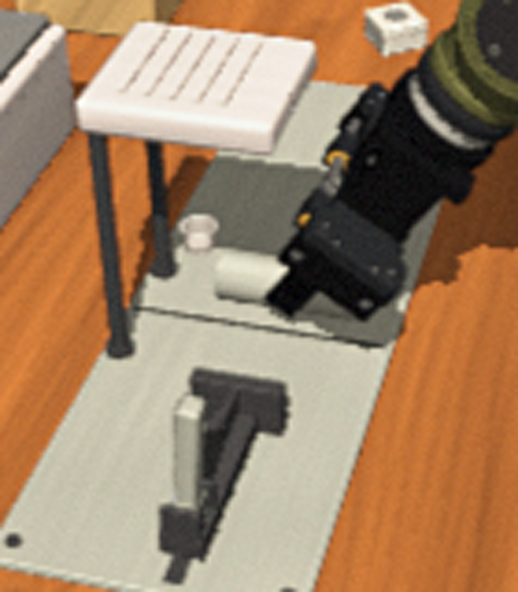

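View pics/k_scene.png

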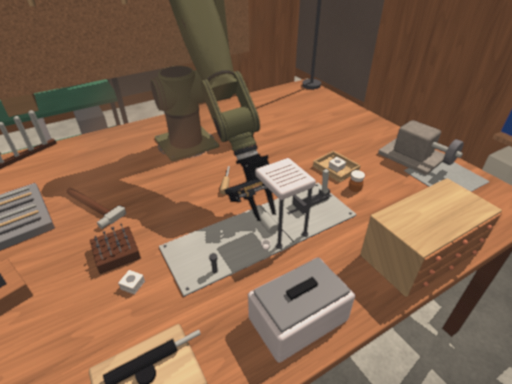

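```bash
cat >> h.py <<'E'
def meas(w):
    P=cloud(w)
    # bar: points 0.030<z<.048
    m=(P[...,2]>.028)&(P[...,2]<.05)&(P[...,0]>.57)&(P[...,0]<.64)&(P[...,1]>-.1)&(P[...,1]<.075)
    m=cv2.morphologyEx(m.astype(np.uint8),cv2.MORPH_OPEN,np.ones((5,5)))>0
    q=P[m]; t=q[q[:,2]>.040]
    print("bar",len(q),q.min(0).round(4),q.max(0).round(4)); 
    pb=np.polyfit(t[:,0],t[:,1],1)
    # line: dark pixels at plate height
    g=cv2.cvtColor(w["img"],cv2.COLOR_RGB2GRAY).astype(float)
    bl=cv2.blur(g,(21,1))
    d=(bl-g>35)&(np.abs(P[...,2]-.008)<.008)&(P[...,0]>.55)&(P[...,0]<.67)&(abs(P[...,1]-.05)<.02)
    v,u=np.nonzero(d)
    L=np.array([ray(w,a,b,.008) for a,b in zip(u,v)])
    for _ in range(3):
        pl=np.polyfit(L[:,0],L[:,1],1); r=L[:,1]-np.polyval(pl,L[:,0]); L=L[abs(r)<.002]
    print("bar fit",pb,np.polyval(pb,.59),"line",pl,len(L),np.polyval(pl,.59))
E
python3 - <<'E'
from h import *
w=dict(np.load("k_wrist.npz")); meas(w)
E
```

```text
bar 5376 [ 0.57   -0.0035  0.0281] [0.6263 0.053  0.05  ]
bar fit [-0.03911306  0.04265516] 0.01957845577161438 line [-0.00684726  0.05350047] 457 0.049460587078216725
```

Run:
```python
import re
s=open('h.py').read().replace("(P[...,0]>.57)&(P[...,0]<.64)","(P[...,0]>.592)&(P[...,0]<.64)")
open('h.py','w').write(s)
from h import *
w=dict(np.load("k_wrist.npz")); meas(w)
for r,a,b in((170,242,298),(200,241,299)): print(ray(w,(a+b)/2,r,.044),ray(w,(a+b)/2,r,.03))
```

```text
bar 2827 [0.592  0.0007 0.0281] [0.6263 0.0365 0.0457]
bar fit [-0.01766848  0.02956915] 0.019144750987374157 line [-0.00684726  0.05350047] 457 0.049460587078216725
[0.61181117 0.01859382 0.044     ] [0.61808901 0.0180731  0.03      ]
[0.59314889 0.01878643 0.044     ] [0.59785232 0.01828196 0.03      ]
```

move_arm(moves=[0, 0, -0.002, 0, 0, 0, -0.003, 0, 0, 0, -0.003, 0, 0, 0, -0.003, 0, 0, 0, -0.003, 0, 0, 0, -0.003, 0, 0, 0, -0.0025, 0, 0, 0, -0.002, 0, 0, 0, -0.002, 0, 0, 0, -0.0015, 0, 0, 0, -0.001, 0, 0, 0, -0.0006, 0])

```text
clock: 21.05
eef_pos: [0.577, 0.0504, 0.0308]
orientation: [1.569, 0.963, -0.0]
contact_force: [-0.5, -1.2, 1.0]
finger_gap: 0.0474
```

Run:
```python
from workcell import arm
from h import *
s,R=st(arm)
for n in("wrist",):
    w=arm.snapshot(n); np.savez(f"l_{n}.npz",**w); cv2.imwrite(f"pics/l_{n}.png",w["img"][:,:,::-1]); meas(w)
w=arm.snapshot(n); meas(w)
st(arm)
```

```text
t 21.05 pos [0.577  0.0504 0.0308] x [ 0.571 -0.    -0.821] y [0.821 0.001 0.571] z [ 0.001 -1.     0.001] gap 0.0474 F [-0.48 -1.18  1.02] q [-0.008 -0.123  2.337  0.013  0.32   1.551]
bar 2858 [0.5921 0.026  0.0287] [0.6271 0.0615 0.0462]
bar fit [-0.01913703  0.05608636] 0.044795512297671945 line [-0.00418416  0.05165635] 115 0.04918769663013686
bar 2840 [0.592  0.0266 0.028 ] [0.6271 0.062  0.0456]
bar fit [-0.02956935  0.06241622] 0.04497029715620332 line [-0.00667806  0.05328052] 114 0.04934046446530102
t 21.15 pos [0.577  0.0503 0.0308] x [ 0.571 -0.    -0.821] y [0.821 0.001 0.571] z [ 0.001 -1.     0.001] gap 0.047 F [-0.41  1.17  0.13] q [-0.008 -0.123  2.337  0.014  0.32   1.55 ]
```

View pics/l_wrist.png

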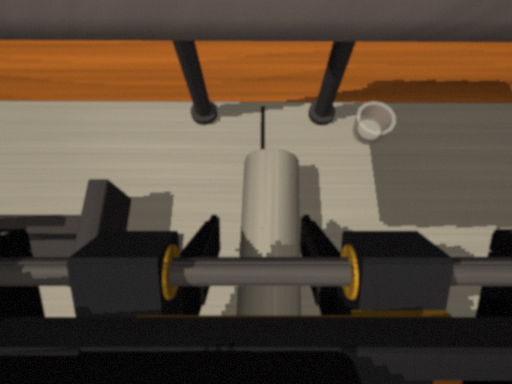

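move_arm(moves=[0, 0, -0.0005, 0, 0, 0, -0.0008, 0, 0, 0, -0.001, 0, 0, 0, -0.001, 0, 0, 0, -0.0008, 0, 0, 0, -0.0004, 0, 0, 0, 0, 0, 0, 0, 0, 0])

```text
clock: 21.82
eef_pos: [0.577, 0.0548, 0.0309]
orientation: [1.569, 0.963, -0.0]
contact_force: [0.5, 0.1, 0.7]
finger_gap: 0.0473
```

Run:
```python
from workcell import arm
from h import *
s,R=st(arm)
for n in("wrist",):
    w=arm.snapshot(n); np.savez(f"m_{n}.npz",**w); cv2.imwrite(f"pics/m_{n}.png",w["img"][:,:,::-1]); meas(w)
w=arm.snapshot(n); meas(w)
```

```text
t 21.82 pos [0.577  0.0548 0.0309] x [ 0.571 -0.    -0.821] y [0.821 0.001 0.571] z [ 0.001 -1.     0.001] gap 0.0473 F [0.48 0.1  0.66] q [ 0.003 -0.122  2.335 -0.006  0.32   1.578]
bar 2832 [0.592  0.0311 0.0281] [0.627  0.0666 0.0455]
bar fit [-0.02685497  0.06507563] 0.04923119408794332 line [-0.0003631   0.04909772] 105 0.04888349212408703
bar 2875 [0.592  0.0311 0.028 ] [0.627  0.0666 0.0456]
bar fit [-0.01999096  0.06080297] 0.0490083020073655 line [0.0064046  0.04466702] 103 0.048445738604933994
```

View pics/m_wrist.png

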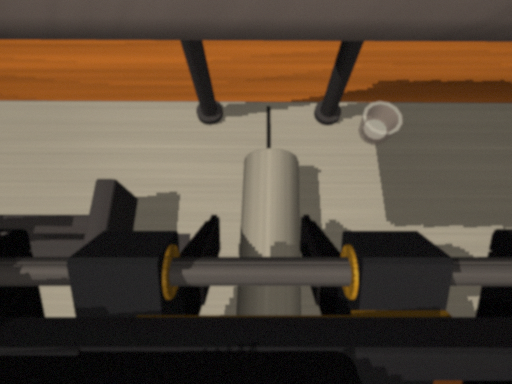

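move_arm(moves=[0, 0, 0, 0, 0, 0, 0, 0, 0, 0, 0, 0, 0, 0, 0, 0, 0, 0, 0, 0, 0, 0, 0, 0, 0, 0, 0, 0], fingers=-0.3)

```text
clock: 22.5
eef_pos: [0.5771, 0.0547, 0.031]
orientation: [1.569, 0.963, -0.0]
contact_force: [0.5, -0.7, 0.2]
finger_gap: 0.0617
```

Run:
```python
from workcell import arm
from h import *
s,R=st(arm)
w=arm.snapshot("wrist"); np.savez(f"n_wrist.npz",**w); cv2.imwrite(f"pics/n_wrist.png",w["img"][:,:,::-1]); meas(w)
```

```text
t 22.5 pos [0.5771 0.0547 0.031 ] x [ 0.571 -0.    -0.821] y [0.821 0.001 0.571] z [ 0.001 -1.     0.001] gap 0.0617 F [ 0.51 -0.66  0.17] q [ 0.003 -0.122  2.335 -0.006  0.32   1.578]
bar 2866 [0.5921 0.031  0.0281] [0.6271 0.0665 0.0455]
bar fit [-0.02155593  0.06187517] 0.049157172770136585 line [-0.25318315  0.21580665] 63 0.06642858753568623
```

View pics/n_wrist.png

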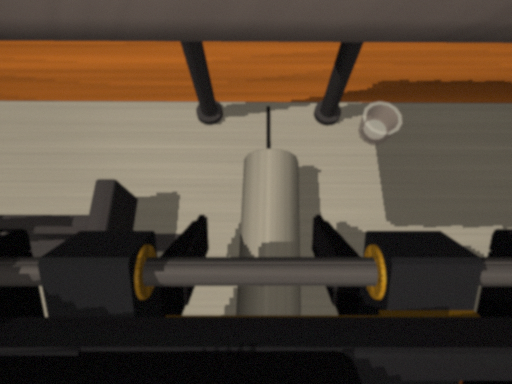

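move_arm(moves=[-0.01, 0, 0, 0, -0.02, 0, 0, 0, -0.035, 0, 0, 0, -0.035, 0, 0, 0, -0.035, 0, 0, 0, -0.035, 0, 0, 0, -0.03, 0, 0, 0, 0, 0, 0, -7, 0, 0, 0, -7, 0, 0, 0, -7, 0, 0, 0, -7, 0, 0, 0, -7])

```text
clock: 23.55
eef_pos: [0.4627, 0.0548, 0.1953]
orientation: [0.952, 0.962, -0.0]
contact_force: [0.2, -0.3, 0.0]
finger_gap: 0.0619
```

move_arm(moves=[0, 0, 0, -7, 0, 0, 0, -7, 0, 0, 0, -7, 0, 0, 0, -7, 0, 0, 0, -7, 0, 0, 0, -7, 0, 0, 0, -7, 0, 0, 0, -6, 0, 0, 0, 0], fingers=1)

```text
clock: 24.3
eef_pos: [0.4627, 0.0548, 0.195]
orientation: [-0.003, 0.963, -0.001]
contact_force: [0.6, -0.5, -0.9]
finger_gap: 0.0072
```

Run:
```python
from workcell import arm
from h import *
s,R=st(arm)
for n in("side","scene"):
    w=arm.snapshot(n); np.savez(f"o_{n}.npz",**w); P=cloud(w)
    cv2.imwrite(f"pics/o_{n}.png",cv2.resize(w["img"][140:310,160:360],None,fx=3.5,fy=3.5,interpolation=cv2.INTER_CUBIC)[:,:,::-1])
    m=(P[...,2]>.05)&(P[...,2]<.125)&(P[...,0]>.545)&(P[...,0]<.6)&(P[...,1]>.2)&(P[...,1]<.29)
    q=P[m]; print(n,"lever",len(q),q.min(0).round(4),q.max(0).round(4),q.mean(0).round(4))
    m=(P[...,2]>.02)&(P[...,2]<.05)&(P[...,0]>.53)&(P[...,0]<.62)&(P[...,1]>.1)&(P[...,1]<.29)
    q=P[m]; print(n,"stop",len(q),q.min(0).round(4),q.max(0).round(4))
    m=(P[...,2]>.02)&(P[...,2]<.05)&(P[...,0]>.5)&(P[...,0]<.64)&(P[...,1]>0.02)&(P[...,1]<.09)
    q=P[m]; print(n,"bar",len(q),q.min(0).round(4),q.max(0).round(4))
```

```text
t 24.3 pos [0.4627 0.0548 0.195 ] x [ 0.571 -0.    -0.821] y [-0.002  1.    -0.002] z [0.821 0.003 0.571] gap 0.0072 F [ 0.64 -0.52 -0.88] q [ 0.004 -0.744  2.444 -0.004  0.833  0.003]
side lever 218 [0.5611 0.2367 0.0503] [0.5791 0.2537 0.1179] [0.5691 0.2488 0.0884]
side stop 712 [0.5438 0.1377 0.0201] [0.6041 0.2608 0.05  ]
side bar 543 [0.5248 0.0356 0.0202] [0.6267 0.07   0.0474]
scene lever 117 [0.5637 0.2339 0.0511] [0.5847 0.2506 0.1178] [0.576  0.2403 0.0862]
scene stop 333 [0.5489 0.1356 0.02  ] [0.6085 0.2595 0.0495]
scene bar 293 [0.5276 0.0296 0.0204] [0.6292 0.0657 0.0459]
```

View pics/o_side.png

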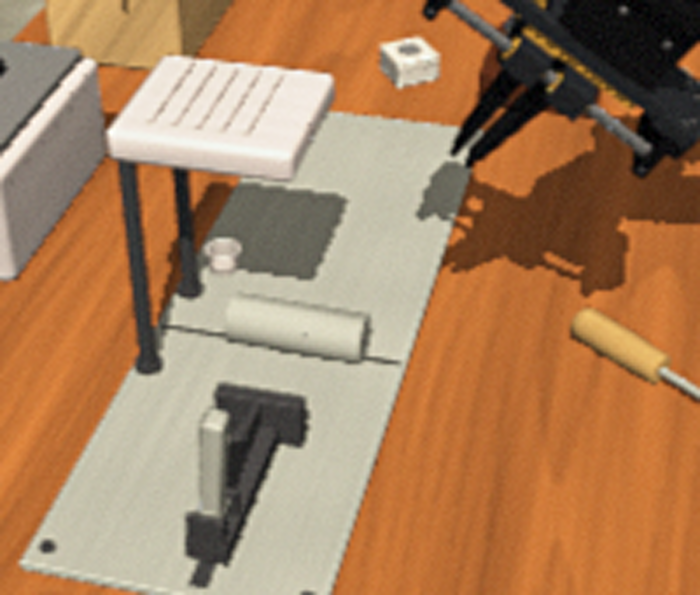

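View pics/o_scene.png

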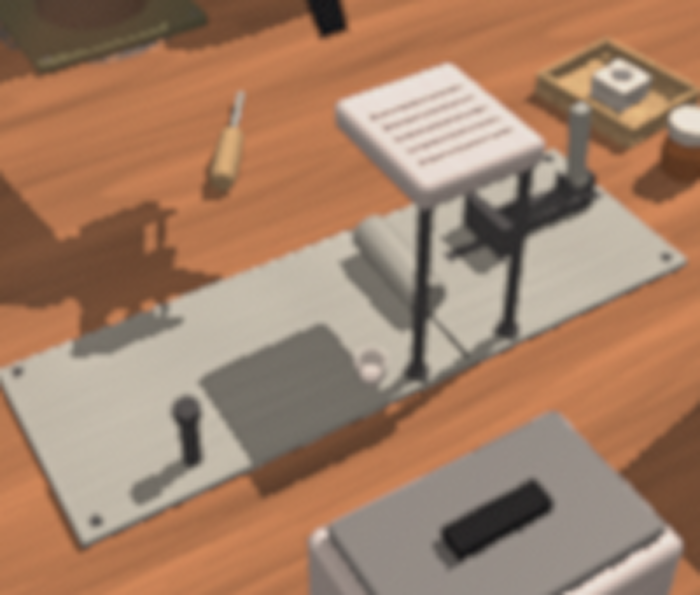

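move_arm(moves=[0, 0.03, 0, 0, 0, 0.04, 0, 0, 0, 0.04, 0, 0, 0, 0.04, 0, 0, 0, 0.04, 0, 0, 0, 0.03, 0, 0, 0, 0.01, 0, 0, 0, 0, 0, 0])

```text
clock: 25.07
eef_pos: [0.4622, 0.2875, 0.1947]
orientation: [0.0, 0.964, 0.003]
contact_force: [-0.2, -0.1, 0.1]
finger_gap: 0.0005
```

move_arm(moves=[0.03, 0, 0.0035, 0, 0.035, 0, 0.0045, 0, 0.035, 0, 0.0045, 0, 0.035, 0, 0.0045, 0, 0.025, 0, 0.003, 0, 0.0135, 0, 0.0018, 0, 0, 0, 0, 0, 0, 0, 0, 0])

```text
clock: 25.73
eef_pos: [0.5795, 0.2833, 0.0642]
orientation: [-0.002, 0.964, -0.004]
contact_force: [-0.3, -0.0, -0.1]
finger_gap: 0.0003
```

Run:
```python
from workcell import arm
from h import *
s,R=st(arm)
for n in("side","wrist"):
    w=arm.snapshot(n); np.savez(f"p_{n}.npz",**w); P=cloud(w)
    if n=="side": cv2.imwrite(f"pics/p_{n}.png",cv2.resize(w["img"][140:340,160:360],None,fx=3,fy=3,interpolation=cv2.INTER_CUBIC)[:,:,::-1])
    else: cv2.imwrite(f"pics/p_{n}.png",w["img"][:,:,::-1])
```

```text
t 25.73 pos [0.5795 0.2833 0.0642] x [ 0.57  -0.002 -0.822] y [ 0.002  1.    -0.001] z [ 0.822 -0.001  0.57 ] gap 0.0003 F [-0.34 -0.04 -0.08] q [ 0.495  0.019  2.131 -0.583  0.518  0.939]
```

View pics/p_side.png

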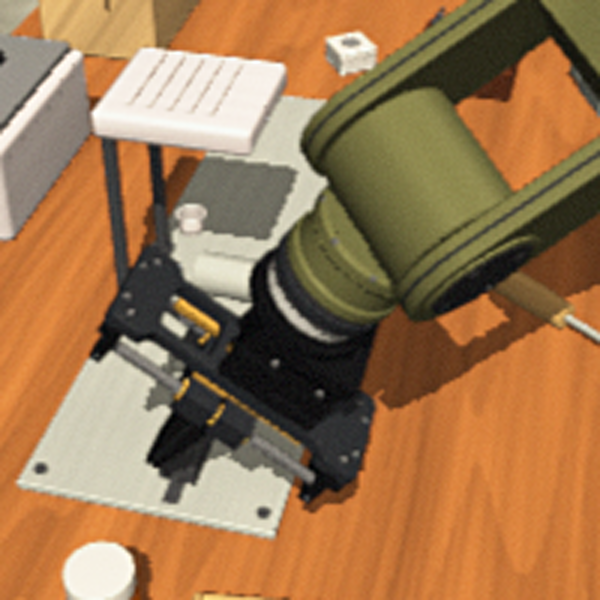

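View pics/p_wrist.png

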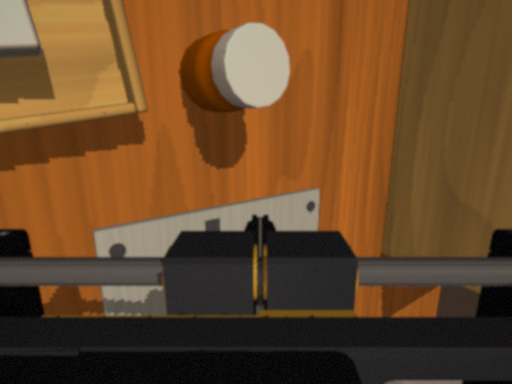

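move_arm(moves=[0, -0.008, 0, 0, 0, -0.006, 0, 0, 0, -0.003, 0, 0, 0, -0.003, 0, 0, 0, -0.004, 0, 0, 0, -0.004, 0, 0, 0, -0.004, 0, 0, 0, -0.004, 0, 0, 0, -0.004, 0, 0, 0, -0.004, 0, 0, 0, -0.004, 0, 0, 0, -0.003, 0, 0])

```text
clock: 26.83
eef_pos: [0.5799, 0.2334, 0.0652]
orientation: [-0.001, 0.962, -0.0]
contact_force: [-0.3, 3.0, 1.3]
finger_gap: 0.0004
```

Run:
```python
from workcell import arm
from h import *
s,R=st(arm)
for n in("side","scene"):
    w=arm.snapshot(n); np.savez(f"q_{n}.npz",**w); P=cloud(w)
    cv2.imwrite(f"pics/q_{n}.png",cv2.resize(w["img"][140:340,160:360],None,fx=3,fy=3,interpolation=cv2.INTER_CUBIC)[:,:,::-1])
    m=(P[...,2]>.03)&(P[...,2]<.05)&(P[...,0]>.53)&(P[...,0]<.62)&(P[...,1]>.075)&(P[...,1]<.2)
    q=P[m]; print(n,"stop",len(q),q.min(0).round(4),q.max(0).round(4))
    m=(P[...,2]>.02)&(P[...,2]<.05)&(P[...,0]>.5)&(P[...,0]<.64)&(P[...,1]>0.02)&(P[...,1]<.075)
    q=P[m]; print(n,"bar",len(q),q.min(0).round(4),q.max(0).round(4))
```

```text
t 26.83 pos [0.5799 0.2334 0.0652] x [ 0.572 -0.    -0.821] y [-0.001  1.    -0.001] z [0.821 0.001 0.572] gap 0.0004 F [-0.31  2.99  1.32] q [ 0.401 -0.043  2.191 -0.509  0.476  0.795]
side stop 23 [0.5648 0.1111 0.0348] [0.6029 0.1997 0.0473]
side bar 33 [0.5686 0.036  0.025 ] [0.6235 0.0675 0.0437]
scene stop 146 [0.5486 0.1066 0.0301] [0.6079 0.1997 0.0484]
scene bar 291 [0.5279 0.0296 0.0202] [0.6294 0.0661 0.0462]
```

View pics/q_scene.png

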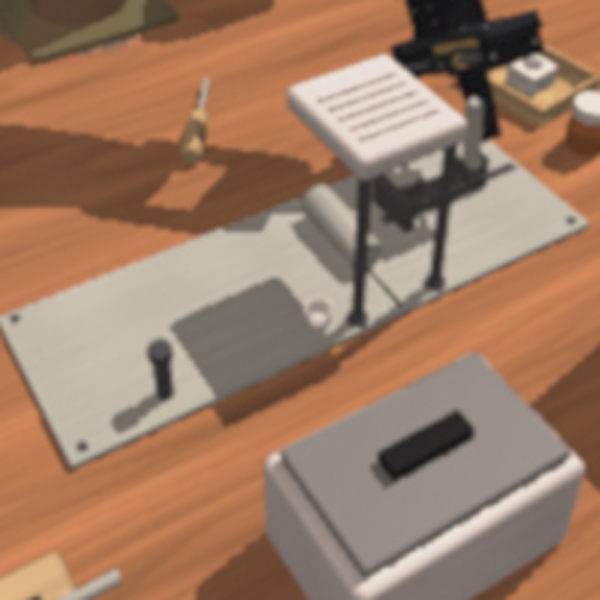

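View pics/q_side.png

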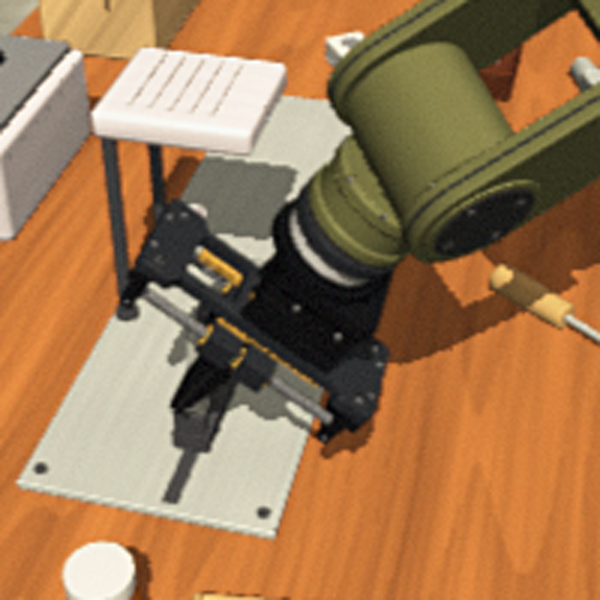

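move_arm(moves=[0, -0.004, 0, 0, 0, -0.004, 0, 0, 0, -0.004, 0, 0, 0, -0.004, 0, 0, 0, -0.004, 0, 0, 0, -0.004, 0, 0, 0, -0.004, 0, 0, 0, -0.003, 0, 0, 0, -0.002, 0, 0, 0, -0.001, 0, 0, 0, 0, 0, 0])

```text
clock: 27.85
eef_pos: [0.5796, 0.1993, 0.0648]
orientation: [-0.003, 0.963, -0.002]
contact_force: [-0.1, 0.4, -0.6]
finger_gap: 0.0004
```

```bash
cat > z.py <<'E'
from workcell import arm
from h import *
import sys
t=sys.argv[1]
s,R=st(arm)
for n in("side","scene"):
    w=arm.snapshot(n); np.savez(f"{t}_{n}.npz",**w); P=cloud(w)
    x0,y0=(200,170) if n=="scene" else (160,150)
    if n=="scene": x0,y0=220,160
    cv2.imwrite(f"pics/{t}_{n}.png",cv2.resize(w["img"][y0:y0+110,x0:x0+140],None,fx=5,fy=5,interpolation=cv2.INTER_CUBIC)[:,:,::-1])
    m=(P[...,2]>.03)&(P[...,2]<.0485)&(P[...,0]>.53)&(P[...,0]<.62)&(P[...,1]>.02)&(P[...,1]<.2)
    q=P[m]; h=q[:,1]
    print(n,"y hist",np.histogram(h,bins=np.arange(.02,.14,.004)))
    m=(P[...,2]>.02)&(P[...,2]<.05)&(P[...,0]>.5)&(P[...,0]<.545)&(P[...,1]>0.02)&(P[...,1]<.09)
    q=P[m]; print(n,"bar near end",len(q),q.min(0).round(4),q.max(0).round(4)) if len(q) else 0
E
python3 z.py r
```

```text
t 27.85 pos [0.5796 0.1993 0.0648] x [ 0.571 -0.001 -0.821] y [-0.     1.    -0.001] z [0.821 0.001 0.571] gap 0.0004 F [-0.11  0.4  -0.58] q [ 0.333 -0.079  2.226 -0.443  0.453  0.679]
side y hist (array([ 0,  0,  0,  0,  2,  1,  1,  0,  2, 12, 15,  5,  0,  1,  4,  6,  5,
        0,  0,  0,  0,  0,  0,  0,  0,  0,  0,  0,  0]), array([0.02 , 0.024, 0.028, 0.032, 0.036, 0.04 , 0.044, 0.048, 0.052,
       0.056, 0.06 , 0.064, 0.068, 0.072, 0.076, 0.08 , 0.084, 0.088,
       0.092, 0.096, 0.1  , 0.104, 0.108, 0.112, 0.116, 0.12 , 0.124,
       0.128, 0.132, 0.136]))
scene y hist (array([ 0,  0,  8, 51, 39, 31, 25, 23, 16, 15,  5,  1,  0, 21, 18, 17,  9,
        2,  5,  2,  6,  4,  6,  5,  1,  0,  0,  0,  0]), array([0.02 , 0.024, 0.028, 0.032, 0.036, 0.04 , 0.044, 0.048, 0.052,
       0.056, 0.06 , 0.064, 0.068, 0.072, 0.076, 0.08 , 0.084, 0.088,
       0.092, 0.096, 0.1  , 0.104, 0.108, 0.112, 0.116, 0.12 , 0.124,
       0.128, 0.132, 0.136]))
scene bar near end 52 [0.5273 0.0317 0.0204] [0.545  0.066  0.0449]
```

View pics/r_scene.png

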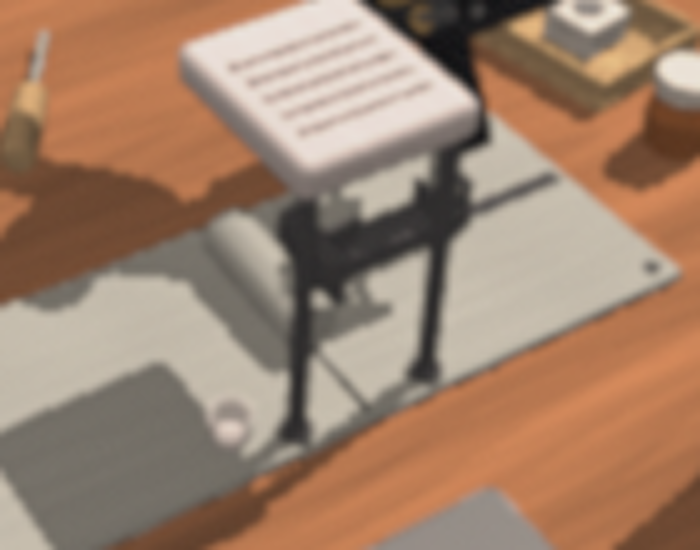

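View pics/r_side.png

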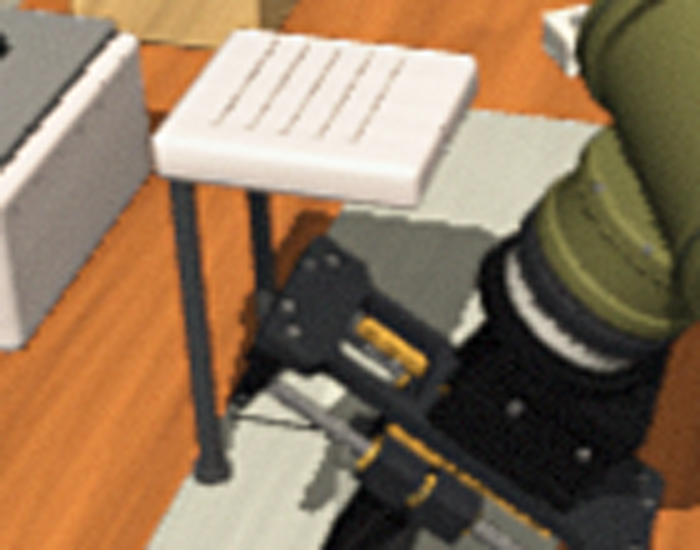

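move_arm(moves=[0, -0.001, 0, 0, 0, -0.001, 0, 0, 0, -0.001, 0, 0, 0, -0.001, 0, 0, 0, -0.001, 0, 0, 0, -0.0005, 0, 0, 0, 0, 0, 0, 0, 0, 0, 0])

```text
clock: 28.62
eef_pos: [0.5795, 0.1941, 0.0647]
orientation: [-0.002, 0.963, -0.001]
contact_force: [-0.8, 2.0, -1.5]
finger_gap: 0.0005
```

```bash
python3 z.py s
```

```text
t 28.62 pos [0.5795 0.1941 0.0647] x [ 0.571 -0.001 -0.821] y [-0.001  1.    -0.001] z [0.821 0.001 0.571] gap 0.0005 F [-0.8   2.04 -1.51] q [ 0.322 -0.085  2.231 -0.431  0.449  0.659]
side y hist (array([ 0,  0,  0,  0,  0,  0,  1,  3,  8, 18,  8,  0,  4,  3,  5,  4,  0,
        0,  0,  0,  0,  0,  0,  0,  0,  0,  0,  0,  0]), array([0.02 , 0.024, 0.028, 0.032, 0.036, 0.04 , 0.044, 0.048, 0.052,
       0.056, 0.06 , 0.064, 0.068, 0.072, 0.076, 0.08 , 0.084, 0.088,
       0.092, 0.096, 0.1  , 0.104, 0.108, 0.112, 0.116, 0.12 , 0.124,
       0.128, 0.132, 0.136]))
scene y hist (array([ 0,  0, 10, 41, 41, 34, 29, 17, 17, 15,  5,  2, 32, 13, 12,  5,  2,
        4,  5,  5,  4,  4,  4,  0,  0,  0,  0,  0,  0]), array([0.02 , 0.024, 0.028, 0.032, 0.036, 0.04 , 0.044, 0.048, 0.052,
       0.056, 0.06 , 0.064, 0.068, 0.072, 0.076, 0.08 , 0.084, 0.088,
       0.092, 0.096, 0.1  , 0.104, 0.108, 0.112, 0.116, 0.12 , 0.124,
       0.128, 0.132, 0.136]))
scene bar near end 50 [0.5268 0.0318 0.0209] [0.5449 0.0661 0.0451]
```

View pics/s_scene.png

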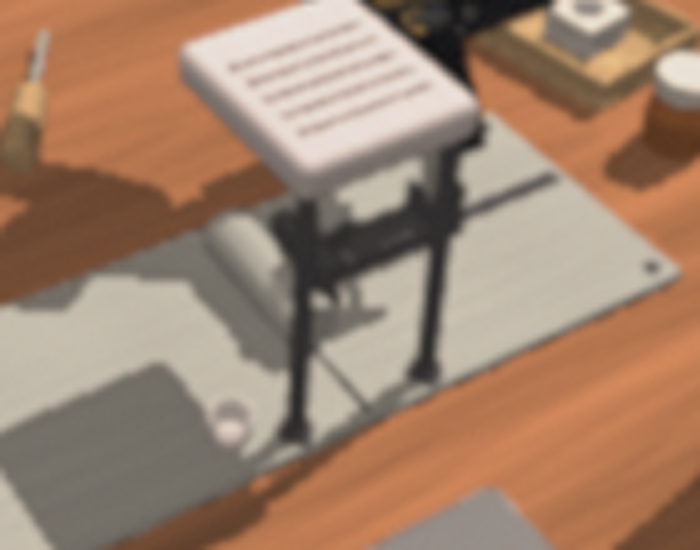

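move_arm(moves=[0, -0.0004, 0, 0, 0, -0.0004, 0, 0, 0, -0.0004, 0, 0, 0, -0.0003, 0, 0, 0, -0.0003, 0, 0, 0, 0, 0, 0, 0, 0, 0, 0, 0, 0, 0, 0])

```text
clock: 29.38
eef_pos: [0.5798, 0.1924, 0.0651]
orientation: [-0.002, 0.963, -0.001]
contact_force: [-1.4, 1.4, -1.0]
finger_gap: 0.0006
```

```bash
python3 z.py t
```

```text
t 29.38 pos [0.5798 0.1924 0.0651] x [ 0.571 -0.    -0.821] y [-0.001  1.    -0.001] z [0.821 0.001 0.571] gap 0.0006 F [-1.39  1.38 -0.97] q [ 0.318 -0.086  2.232 -0.427  0.447  0.652]
side y hist (array([ 0,  0,  0,  0,  0,  0,  2,  5,  8, 19,  7,  0,  4,  5,  2,  2,  0,
        0,  0,  0,  0,  0,  0,  0,  0,  0,  0,  0,  0]), array([0.02 , 0.024, 0.028, 0.032, 0.036, 0.04 , 0.044, 0.048, 0.052,
       0.056, 0.06 , 0.064, 0.068, 0.072, 0.076, 0.08 , 0.084, 0.088,
       0.092, 0.096, 0.1  , 0.104, 0.108, 0.112, 0.116, 0.12 , 0.124,
       0.128, 0.132, 0.136]))
scene y hist (array([ 0,  0,  8, 43, 44, 33, 26, 18, 17, 16,  5, 11, 30, 13, 10,  0,  3,
        5,  4,  4,  8,  4,  1,  0,  0,  0,  0,  0,  0]), array([0.02 , 0.024, 0.028, 0.032, 0.036, 0.04 , 0.044, 0.048, 0.052,
       0.056, 0.06 , 0.064, 0.068, 0.072, 0.076, 0.08 , 0.084, 0.088,
       0.092, 0.096, 0.1  , 0.104, 0.108, 0.112, 0.116, 0.12 , 0.124,
       0.128, 0.132, 0.136]))
scene bar near end 52 [0.5282 0.0324 0.0213] [0.5439 0.079  0.0483]
```

View pics/t_scene.png

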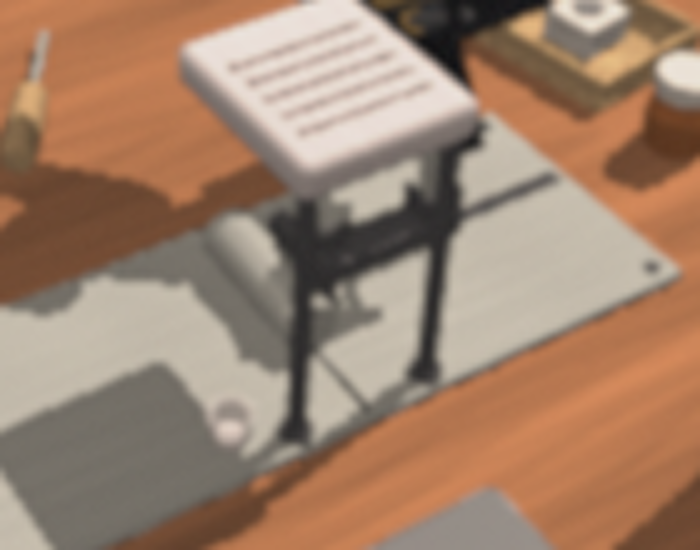

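move_arm(moves=[0, 0.005, 0, 0, 0, 0.008, 0, 0, 0, 0.009, 0, 0, -0.0025, 0, 0.0108, 0, -0.0025, 0, 0.0108, 0, -0.0025, 0, 0.0108, 0, -0.0025, 0, 0.0108, 0, -0.0025, 0, 0.0108, 0, 0, 0, 0, 0, 0, 0, 0, 0])

```text
clock: 30.32
eef_pos: [0.6179, 0.2144, 0.1074]
orientation: [-0.001, 0.961, -0.001]
contact_force: [-0.7, 0.2, -0.4]
finger_gap: 0.0007
```

```bash
python3 z.py u
```

```text
t 30.32 pos [0.6179 0.2144 0.1074] x [ 0.572 -0.    -0.82 ] y [ 0.  1. -0.] z [0.82  0.    0.572] gap 0.0007 F [-0.7   0.25 -0.38] q [ 0.337 -0.052  2.117 -0.386  0.527  0.617]
side y hist (array([ 0,  0,  0,  0,  0,  0,  0,  0,  0,  0,  0,  0,  0,  0, 13,  9,  3,
        2,  4,  3,  3,  1,  2,  0,  0,  0,  0,  0,  0]), array([0.02 , 0.024, 0.028, 0.032, 0.036, 0.04 , 0.044, 0.048, 0.052,
       0.056, 0.06 , 0.064, 0.068, 0.072, 0.076, 0.08 , 0.084, 0.088,
       0.092, 0.096, 0.1  , 0.104, 0.108, 0.112, 0.116, 0.12 , 0.124,
       0.128, 0.132, 0.136]))
scene y hist (array([ 0,  0, 12, 40, 41, 35, 25, 21, 17, 12,  6, 10, 27, 15,  9,  0,  3,
        4,  6,  5,  3,  5,  3,  0,  0,  0,  0,  0,  0]), array([0.02 , 0.024, 0.028, 0.032, 0.036, 0.04 , 0.044, 0.048, 0.052,
       0.056, 0.06 , 0.064, 0.068, 0.072, 0.076, 0.08 , 0.084, 0.088,
       0.092, 0.096, 0.1  , 0.104, 0.108, 0.112, 0.116, 0.12 , 0.124,
       0.128, 0.132, 0.136]))
scene bar near end 51 [0.5268 0.031  0.0207] [0.5445 0.0663 0.0464]
```

View pics/u_scene.png

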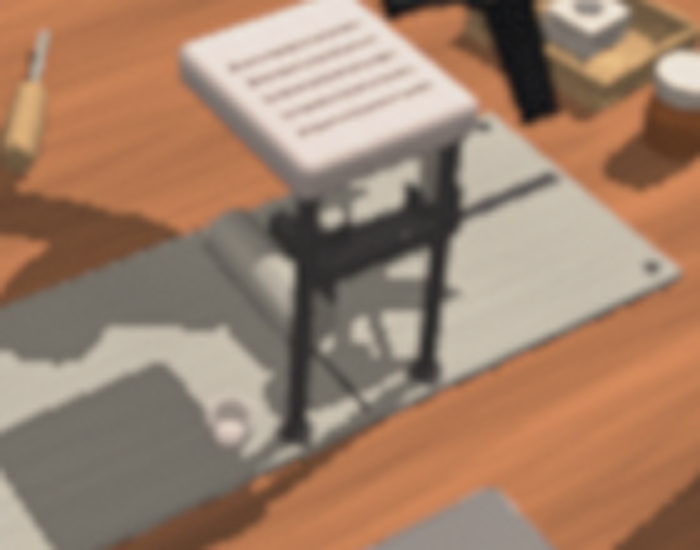

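View pics/u_side.png

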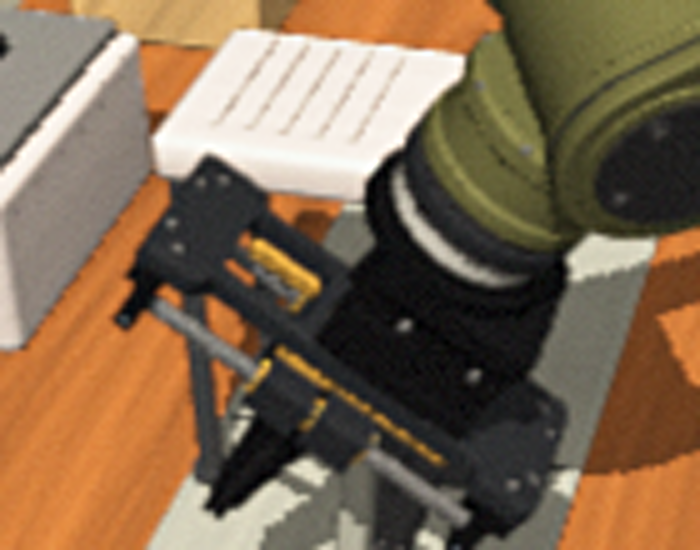

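move_arm(moves=[0, -0.01, 0, 0, 0, -0.01, 0, 0, 0, -0.01, 0, 0, 0, -0.01, 0, 0, 0, 0, 0, 0, 0, 0, 0, 0])

```text
clock: 30.92
eef_pos: [0.6162, 0.1741, 0.1053]
orientation: [-0.002, 0.964, -0.002]
contact_force: [-1.1, 0.2, -0.5]
finger_gap: 0.0006
```

```bash
python3 z.py v
```

```text
t 30.92 pos [0.6162 0.1741 0.1053] x [ 0.57  -0.001 -0.822] y [ 0.     1.    -0.001] z [0.822 0.001 0.57 ] gap 0.0006 F [-1.07  0.25 -0.48] q [ 0.259 -0.089  2.154 -0.308  0.505  0.485]
side y hist (array([ 0,  0,  0,  0,  3,  3,  8, 10, 16, 24, 25, 15,  7, 17, 55, 43,  4,
        4,  5,  3,  5,  4,  7,  0,  0,  0,  0,  0,  0]), array([0.02 , 0.024, 0.028, 0.032, 0.036, 0.04 , 0.044, 0.048, 0.052,
       0.056, 0.06 , 0.064, 0.068, 0.072, 0.076, 0.08 , 0.084, 0.088,
       0.092, 0.096, 0.1  , 0.104, 0.108, 0.112, 0.116, 0.12 , 0.124,
       0.128, 0.132, 0.136]))
side bar near end 24 [0.5377 0.0557 0.02  ] [0.5449 0.0817 0.0442]
scene y hist (array([ 0,  0, 13, 42, 35, 38, 26, 20, 18, 11,  7,  9, 32, 11, 10,  1,  3,
        3,  7,  4,  4,  5,  2,  0,  0,  0,  0,  0,  0]), array([0.02 , 0.024, 0.028, 0.032, 0.036, 0.04 , 0.044, 0.048, 0.052,
       0.056, 0.06 , 0.064, 0.068, 0.072, 0.076, 0.08 , 0.084, 0.088,
       0.092, 0.096, 0.1  , 0.104, 0.108, 0.112, 0.116, 0.12 , 0.124,
       0.128, 0.132, 0.136]))
scene bar near end 49 [0.5281 0.0321 0.0204] [0.5449 0.0661 0.0445]
```

View pics/v_scene.png

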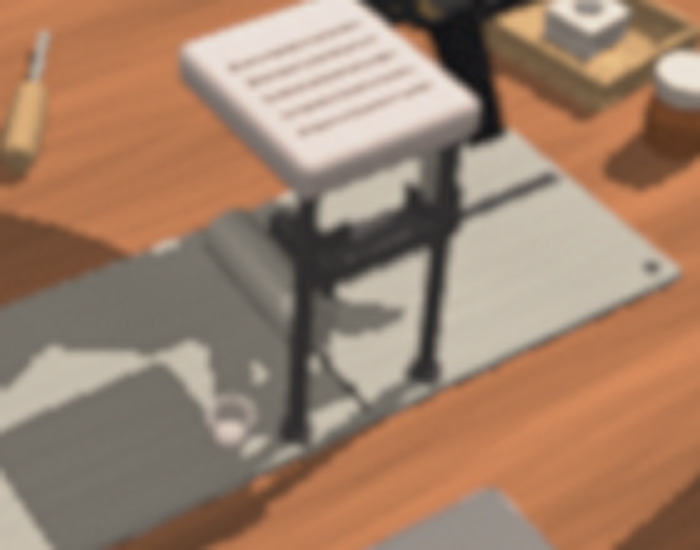

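View pics/v_side.png

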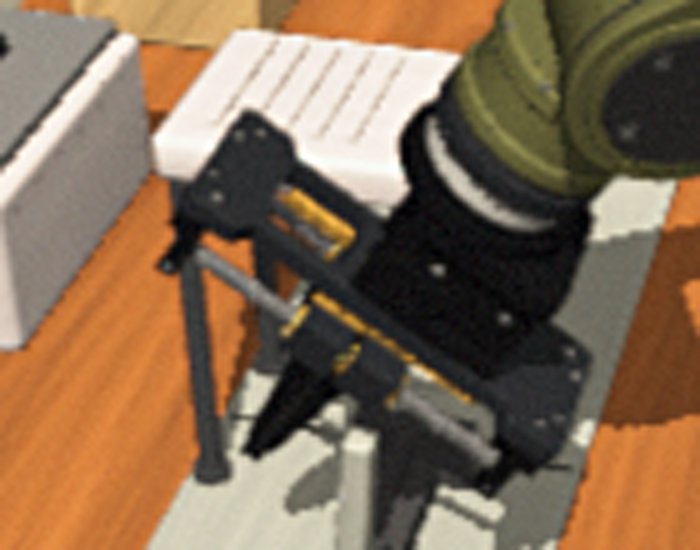

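Run:
```python
from h import *
w=dict(np.load("v_side.npz")); P=cloud(w)
print(ray(w,231.4,238,.116), ray(w,210,240,.1))
for u,v in((231,240),(231,245),(232,250),(210,238),(212,234),(216,230)): print(u,v,P[v,u].round(4))
m=(P[...,2]>.06)&(P[...,2]<.119)&(P[...,0]>.55)&(P[...,0]<.59)&(P[...,1]>.15)&(P[...,1]<.2)
q=P[m]; print(len(q),q.min(0),q.max(0))
```

```text
[0.56751284 0.17734538 0.116     ] [0.6173584  0.17644793 0.1       ]
231 240 [0.5678 0.1798 0.1124]
231 245 [0.568  0.181  0.0994]
232 250 [0.5662 0.1817 0.0862]
210 238 [0.6129 0.186  0.1142]
212 234 [0.6075 0.1859 0.1261]
216 230 [0.5972 0.187  0.1397]
169 [0.56068771 0.16684449 0.06009681] [0.57689454 0.18377306 0.11835283]
```

move_arm(moves=[-0.0029, 0, -0.0041, 0, -0.0029, 0, -0.0041, 0, -0.0029, 0, -0.0041, 0, -0.0029, 0, -0.0041, 0, -0.0029, 0, -0.0041, 0, -0.0029, 0, -0.0041, 0, -0.0029, 0, -0.0041, 0, -0.0029, 0, -0.0041, 0])

```text
clock: 31.68
eef_pos: [0.5765, 0.1746, 0.1069]
orientation: [-0.001, 0.962, -0.0]
contact_force: [1.5, -0.3, 0.0]
finger_gap: 0.0003
```

```bash
python3 z.py w
```

```text
t 31.68 pos [0.5765 0.1746 0.1069] x [ 0.572 -0.    -0.82 ] y [-0.001  1.    -0.001] z [0.82  0.001 0.572] gap 0.0003 F [ 1.47 -0.33  0.04] q [ 0.282 -0.182  2.234 -0.325  0.522  0.517]
side y hist (array([ 0,  0,  0,  0,  2,  6,  6,  7,  9, 18, 23, 21, 11, 16, 40, 34,  5,
        1,  1,  2,  1,  1,  1,  0,  0,  0,  0,  0,  0]), array([0.02 , 0.024, 0.028, 0.032, 0.036, 0.04 , 0.044, 0.048, 0.052,
       0.056, 0.06 , 0.064, 0.068, 0.072, 0.076, 0.08 , 0.084, 0.088,
       0.092, 0.096, 0.1  , 0.104, 0.108, 0.112, 0.116, 0.12 , 0.124,
       0.128, 0.132, 0.136]))
side bar near end 90 [0.525  0.0394 0.0208] [0.5448 0.0801 0.0471]
scene y hist (array([ 0,  0, 11, 43, 48, 32, 26, 18, 17, 16,  5, 11, 27, 15,  9,  0,  4,
        3,  4,  6,  3,  6,  1,  0,  0,  0,  0,  0,  0]), array([0.02 , 0.024, 0.028, 0.032, 0.036, 0.04 , 0.044, 0.048, 0.052,
       0.056, 0.06 , 0.064, 0.068, 0.072, 0.076, 0.08 , 0.084, 0.088,
       0.092, 0.096, 0.1  , 0.104, 0.108, 0.112, 0.116, 0.12 , 0.124,
       0.128, 0.132, 0.136]))
scene bar near end 52 [0.5274 0.0324 0.0201] [0.5448 0.0661 0.0456]
```

View pics/w_side.png

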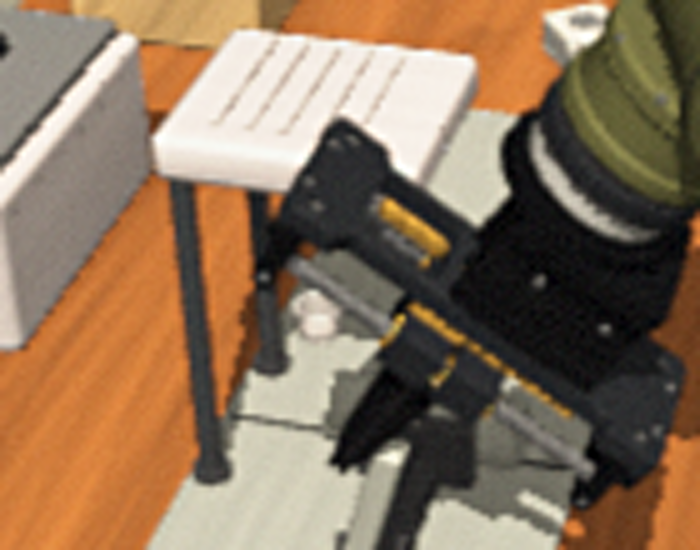

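move_arm(moves=[-0.0029, 0, -0.0041, 0, -0.0029, 0, -0.0041, 0, -0.0029, 0, -0.0041, 0, -0.0029, 0, -0.0041, 0, -0.0029, 0, -0.0041, 0, -0.0025, 0, -0.0036, 0, 0.0015, 0, -0.005, 0, 0.0015, 0, -0.005, 0, 0.0015, 0, -0.005, 0, 0.0015, 0, -0.005, 0, 0.0015, 0, -0.005, 0])

```text
clock: 32.7
eef_pos: [0.5306, 0.1745, 0.0857]
orientation: [-0.002, 0.963, -0.001]
contact_force: [-0.8, 0.3, 2.8]
finger_gap: 0.0004
```

```bash
python3 z.py x
```

```text
t 32.7 pos [0.5306 0.1745 0.0857] x [ 0.571 -0.    -0.821] y [-0.001  1.    -0.001] z [0.821 0.001 0.571] gap 0.0004 F [-0.78  0.32  2.84] q [ 0.314 -0.258  2.336 -0.372  0.508  0.588]
side y hist (array([ 0,  0,  0,  0,  9, 14, 25, 32, 51, 52, 23, 12, 20, 25, 81, 51,  8,
        2,  6,  3,  4, 10,  5,  0,  0,  0,  0,  0,  0]), array([0.02 , 0.024, 0.028, 0.032, 0.036, 0.04 , 0.044, 0.048, 0.052,
       0.056, 0.06 , 0.064, 0.068, 0.072, 0.076, 0.08 , 0.084, 0.088,
       0.092, 0.096, 0.1  , 0.104, 0.108, 0.112, 0.116, 0.12 , 0.124,
       0.128, 0.132, 0.136]))
side bar near end 14 [0.5411 0.0459 0.0394] [0.5448 0.0822 0.0471]
scene y hist (array([ 0,  0,  7, 49, 42, 32, 20, 20, 17, 14,  6, 10, 27, 13, 10,  2,  3,
        5,  6,  3,  5,  5,  1,  0,  0,  0,  0,  0,  0]), array([0.02 , 0.024, 0.028, 0.032, 0.036, 0.04 , 0.044, 0.048, 0.052,
       0.056, 0.06 , 0.064, 0.068, 0.072, 0.076, 0.08 , 0.084, 0.088,
       0.092, 0.096, 0.1  , 0.104, 0.108, 0.112, 0.116, 0.12 , 0.124,
       0.128, 0.132, 0.136]))
scene bar near end 50 [0.5261 0.0323 0.023 ] [0.5448 0.0803 0.0467]
```

View pics/x_side.png

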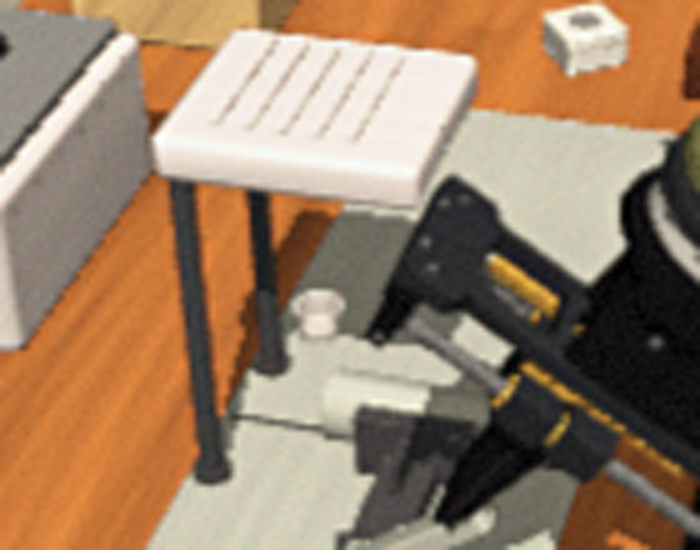

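Lever is most of the way over; the finger corner presses its upper face. Continue down the arc.

move_arm(moves=[0.0028, 0, -0.0037, 0, 0.0028, 0, -0.0037, 0, 0.0028, 0, -0.0037, 0, 0.0028, 0, -0.0037, 0, 0.0024, 0, -0.003, 0, 0, 0, 0, 0])

```text
clock: 33.3
eef_pos: [0.5232, 0.1742, 0.0633]
orientation: [-0.003, 0.965, -0.001]
contact_force: [-0.0, -0.2, -0.6]
finger_gap: 0.0004
```

```bash
sed -i 's/(160,150)$/(160,190)/; s/else (160,150)/else (190,190)/' z.py; python3 z.py y
```

```text
t 33.3 pos [0.5232 0.1742 0.0633] x [ 0.569 -0.001 -0.822] y [-0.001  1.    -0.002] z [0.822 0.002 0.569] gap 0.0004 F [-0.03 -0.21 -0.62] q [ 0.319 -0.233  2.361 -0.41   0.467  0.634]
side y hist (array([ 0,  0,  0,  1,  4,  9, 15, 27, 40, 50, 27, 29, 21, 29, 86, 48,  7,
        1,  5,  4,  5,  7,  5,  0,  0,  0,  0,  0,  0]), array([0.02 , 0.024, 0.028, 0.032, 0.036, 0.04 , 0.044, 0.048, 0.052,
       0.056, 0.06 , 0.064, 0.068, 0.072, 0.076, 0.08 , 0.084, 0.088,
       0.092, 0.096, 0.1  , 0.104, 0.108, 0.112, 0.116, 0.12 , 0.124,
       0.128, 0.132, 0.136]))
side bar near end 75 [0.5271 0.039  0.0212] [0.5449 0.0799 0.045 ]
scene y hist (array([ 0,  0,  9, 52, 35, 36, 23, 18, 17, 16,  5, 13, 26, 14, 10,  1,  3,
        4,  5,  5,  6,  5,  0,  0,  0,  0,  0,  0,  0]), array([0.02 , 0.024, 0.028, 0.032, 0.036, 0.04 , 0.044, 0.048, 0.052,
       0.056, 0.06 , 0.064, 0.068, 0.072, 0.076, 0.08 , 0.084, 0.088,
       0.092, 0.096, 0.1  , 0.104, 0.108, 0.112, 0.116, 0.12 , 0.124,
       0.128, 0.132, 0.136]))
scene bar near end 50 [0.527  0.0319 0.0212] [0.5449 0.0654 0.0449]
```

View pics/y_side.png

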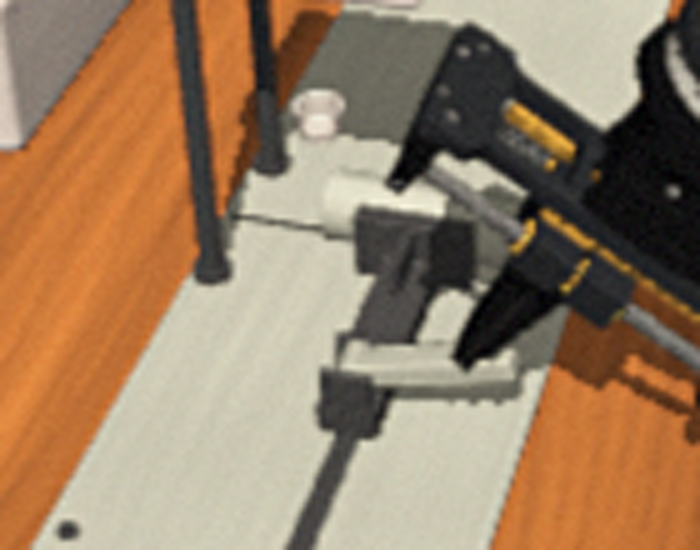

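move_arm(moves=[0.0016, 0, -0.0012, 0, 0.0016, 0, -0.0012, 0, 0.0012, 0, -0.001, 0, 0, 0, 0, 0])

```text
clock: 33.73
eef_pos: [0.5239, 0.1744, 0.0592]
orientation: [-0.001, 0.963, -0.0]
contact_force: [-0.1, 0.4, 0.9]
finger_gap: 0.0006
```

move_arm(moves=[0.0016, 0, -0.0012, 0, 0.0016, 0, -0.0012, 0, 0, 0, 0, 0])

```text
clock: 33.98
eef_pos: [0.5248, 0.1747, 0.0566]
orientation: [-0.001, 0.96, 0.0]
contact_force: [-3.3, 0.4, 6.4]
finger_gap: 0.0002
```

Run:
```python
from workcell import arm
from h import *
st(arm)
w=arm.snapshot("side"); P=cloud(w)
m=(P[...,2]>.03)&(P[...,2]<.11)&(P[...,0]>.47)&(P[...,0]<.575)&(P[...,1]>.165)&(P[...,1]<.185)
hsv=cv2.cvtColor(w["img"],cv2.COLOR_RGB2HSV)
m&=hsv[...,2]>110
q=P[m]; print(len(q),q.min(0),q.max(0))
for a in np.arange(.48,.575,.01):
    t=q[(q[:,0]>=a)&(q[:,0]<a+.01)]
    if len(t): print(round(a,3),len(t),t[:,2].max().round(4),t[:,2].min().round(4))
```

```text
t 33.98 pos [0.5248 0.1747 0.0566] x [ 0.573  0.    -0.819] y [-0.001  1.    -0.   ] z [0.819 0.001 0.573] gap 0.0002 F [-3.32  0.44  6.35] q [ 0.32  -0.217  2.363 -0.43   0.446  0.656]
229 [0.49730561 0.16514624 0.0350396 ] [0.57468073 0.18495781 0.0734689 ]
0.49 14 0.0574 0.0469
0.5 29 0.059 0.0434
0.51 18 0.0564 0.0444
0.52 18 0.0735 0.0404
0.53 38 0.0539 0.0379
0.54 34 0.052 0.0375
0.55 36 0.053 0.035
0.56 28 0.051 0.0362
0.57 14 0.0492 0.0432
```

move_arm(moves=[-0.002, 0, 0.002, 0, -0.008, 0, 0.003, 0, -0.02, 0, 0, 0, -0.035, 0, 0, 0, -0.035, 0, 0, 0, -0.035, 0, 0, 0, -0.035, 0, 0, 0, -0.02, 0, 0, 0, 0, 0, 0, 0, 0, 0, 0, 0])

```text
clock: 34.87
eef_pos: [0.4193, 0.1749, 0.2155]
orientation: [0.001, 0.96, 0.003]
contact_force: [0.0, -0.5, -0.3]
finger_gap: 0.0007
```

```bash
python3 z.py zz
python3 - <<'E'
from h import *
for n in("side","scene"):
    w=dict(np.load(f"zz_{n}.npz")); P=cloud(w)
    m=(P[...,2]>.02)&(P[...,2]<.05)&(P[...,0]>.5)&(P[...,0]<.64)&(P[...,1]>0.02)&(P[...,1]<.066)
    q=P[m]; print(n,"bar",q.min(0).round(4),q.max(0).round(4))
    m=(P[...,2]>.02)&(P[...,2]<.05)&(P[...,0]>.635)&(P[...,0]<.69)&(P[...,1]>-.06)&(P[...,1]<-0.005)
    q=P[m]; print("cup",q.min(0).round(3),q.max(0).round(3))
    m=(P[...,2]>.03)&(P[...,2]<.05)&(P[...,1]>.35)&(P[...,1]<.45)&(P[...,0]<.52)&(P[...,0]>.42)
    q=P[m]; print("box",q.min(0).round(3),q.max(0).round(3))
    cv2.imwrite(f"pics/zf_{n}.png",w["img"][:,:,::-1])
E
```

```text
t 34.87 pos [0.4193 0.1749 0.2155] x [ 0.573  0.001 -0.819] y [-0.002  1.     0.001] z [0.819 0.001 0.573] gap 0.0007 F [ 0.01 -0.53 -0.27] q [ 0.43  -0.738  2.408 -0.302  0.926  0.543]
side y hist (array([ 0,  0,  0,  1, 11, 17, 25, 42, 45, 62, 41, 21, 25, 19, 92, 50,  6,
        3,  6,  2,  7,  5,  8,  0,  0,  0,  0,  0,  0]), array([0.02 , 0.024, 0.028, 0.032, 0.036, 0.04 , 0.044, 0.048, 0.052,
       0.056, 0.06 , 0.064, 0.068, 0.072, 0.076, 0.08 , 0.084, 0.088,
       0.092, 0.096, 0.1  , 0.104, 0.108, 0.112, 0.116, 0.12 , 0.124,
       0.128, 0.132, 0.136]))
side bar near end 134 [0.5251 0.0375 0.02  ] [0.5448 0.08   0.0466]
scene y hist (array([ 0,  0,  7, 45, 42, 28, 26, 22, 18, 13,  6,  9, 30, 12, 11,  2,  2,
        5,  4,  6,  4,  5,  2,  0,  0,  0,  0,  1,  0]), array([0.02 , 0.024, 0.028, 0.032, 0.036, 0.04 , 0.044, 0.048, 0.052,
       0.056, 0.06 , 0.064, 0.068, 0.072, 0.076, 0.08 , 0.084, 0.088,
       0.092, 0.096, 0.1  , 0.104, 0.108, 0.112, 0.116, 0.12 , 0.124,
       0.128, 0.132, 0.136]))
scene bar near end 48 [0.5267 0.0318 0.0239] [0.5446 0.0643 0.0448]
side bar [0.5251 0.0354 0.02  ] [0.6259 0.066  0.0465]
cup [ 0.644 -0.043  0.02 ] [ 0.67  -0.014  0.03 ]
box [0.438 0.376 0.03 ] [0.486 0.425 0.037]
scene bar [0.5267 0.0297 0.0202] [0.6296 0.0643 0.0465]
cup [ 0.647 -0.044  0.02 ] [ 0.674 -0.017  0.03 ]
box [0.441 0.376 0.03 ] [0.491 0.421 0.037]
```

View pics/zz_side.png

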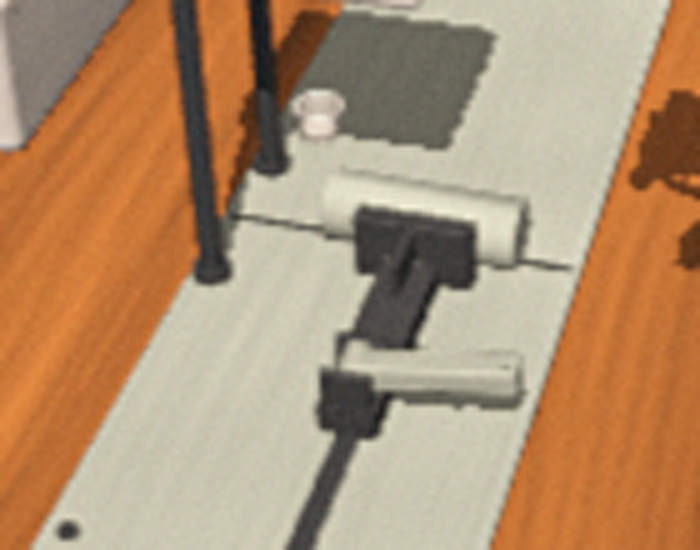

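View pics/zz_scene.png

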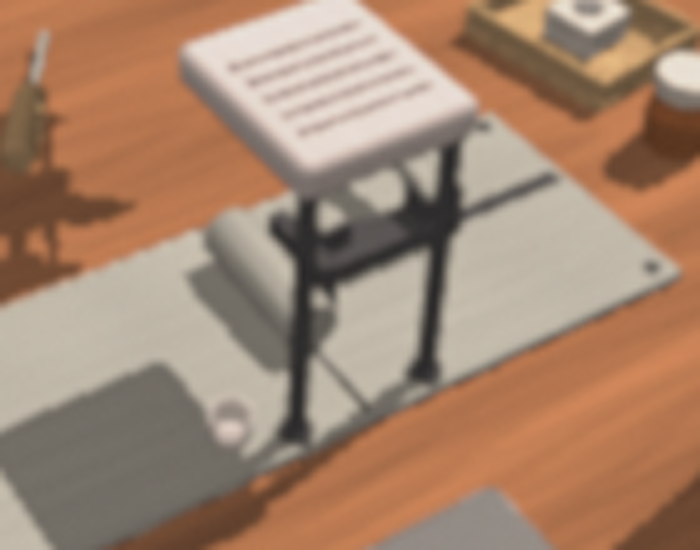

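View pics/zf_side.png

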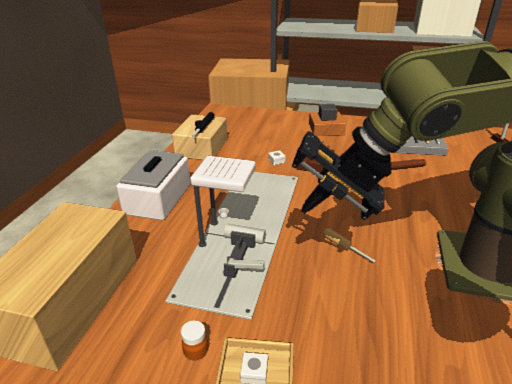

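```bash
python3 -c "
from workcell import arm
print(arm.job_done())"
```

```text
the job is handed in; nothing more can be done
None
```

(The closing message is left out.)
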